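# Stand plating panels in the rack and tighten its terminal screw

## Task

Get the plating rack ready: take every copper panel off the sloping draining shelf (slide it over the shelf's high edge so that it can be pinched) and stand it on its short end in the rack, on the strip between the copper rail and the low foot stop, leaning on the copper rail at a clear slant, and let go. Only then lower the flat screwdriver's blade into the slot of the rack's terminal screw and turn it clockwise with the screwdriver until it is fully home, and finally put the screwdriver back upright in its stand; drop no panel on the way and do not disturb the other things on the bench.

Things in the scene. Friction and masses are not known exactly. Their poses are not given: they have to be found in the camera images.
- panel_a: copper panel 120 x 60 x 8 mm, 0.13 to 0.21 kg, origin at its centre, x along its length, z normal to its faces. Two or three of the panels are present, each flat in its own lane of the draining shelf, length along the lane; panel_a in the lane at the shelf's -y. Where it lies it cannot be gripped from above: the lane dividers are as high as the panel
- panel_b: as panel_a, in the middle lane. A finger pushing at its low end slides a panel up the slope until it overhangs the high edge, where friction holds it
- panel_c: as panel_a, in the lane at the shelf's +y
- shelf: fixed draining shelf, origin on the bench under its centre, x roughly towards the robot. Board 175 mm long (along x, down the slope), 232 mm wide (y), 10 mm thick, sloping 0.35 rad: high edge on the far side from the robot (-x). Its upper face is 95 mm above the origin and falls 0.365 mm per mm of x. Three lanes 69 mm wide, centres at y = -75, 0, 75 mm, between dividers 6 mm wide, 8 mm high
- shelf_edge (a point): middle of the shelf's high edge, upper face (shelf x = -82, 125 mm above the bench). The lanes are open here, and below it is free but for legs 50 mm back at y = +-108 mm. At the low end each lane has two corner stops 10 mm high with a 52 mm gap between them, through which a fingertip passes
- rack: fixed plating rack, origin on the bench under its centre, x roughly towards the robot. Base plate 12 mm thick, x = -103 to 113 mm, 260 mm wide in y. Foot stop: bar 8 mm high on the base plate, x = -28 to -20 mm. The terminal screw stands on a block 54 mm square at x = 70, y = 0
- rack_rail (a point): middle of the copper rail: fixed round bar of 10 mm diameter along the rack's y, axis 72 mm above the bench, at rack x = -75, on posts at y = +-122 mm. The panels lean on it with their upper part away from the robot, side by side in any order
- rack_foot (a point): point on the base plate (rack x = -36, 12 mm high) in the middle of the strip's length, where the lower short edges of the panels stand between rail and foot stop; a panel then leans about 65 degrees from level
- terminal_slot (a point): middle of the slot floor of the brass terminal screw (32 mm head, axis vertical, about 43 mm above the bench); turns with the screw; its x axis runs along the slot. The slot is 5.5 mm wide, 7 mm deep, open at both ends, about 30 mm long
- terminal (a joint): turn of the terminal screw, rad: grows clockwise seen from above; starts at 0 to 0.35, fully home at its stop at 1.2. Friction about 0.06 Nm
- driver: flat screwdriver, 149 mm long, about 0.11 kg, upright in its stand; origin at the blade's tip, z up along it, x along the blade's width. Blade 14 mm wide, 3 mm thick, 14 mm long; shaft 8 mm diameter up to z = 70; collar of 30 mm diameter z = 70 to 76 which rests on the stand's top; square handle 24 x 24 mm, z = 76 to 146, faces along x and y
- driver_tip (a point): the middle of the blade's tip
- driver_handle (a point): middle of the handle, 111 mm above the tip
- stand: heavy loose aluminium block 76 x 76 x 75 mm high (1.6 kg) with a square 20 mm hole right through from above in its middle; origin under its centre. The screwdriver hangs in the hole by its collar, tip 5 mm above the bench
- beaker_a: bystander: glass beaker, 52 mm wide, 70 mm high
- beaker_b: bystander: glass beaker, 68 mm wide, 95 mm high
- jar: bystander: jar 60 mm wide, 85 mm high
- wrench: bystander: wrench 150 mm long lying flat
- tape: bystander: tape measure, 64 mm wide, 30 mm high
- caliper_case: bystander: flat case 60 x 90 x 22 mm
Things that resemble listed ones, but are neither listed nor needed, are in the scene too. Leave any yellow look-alike of the panel_c alone.

How it is judged:
By the outcome, as a careful person would: the job done as asked, in the order asked, and still so for the second after the job is handed in, with the robot touching nothing.
Of panel_a, panel_b, panel_c only 2 to 3 are there at a start; the rules pass over those that are not, and their reading is None.
At some moment in a run one of stand may be knocked a few centimetres aside while the robot is not near it.
It also fails if it takes over 208 s, if anything falls off the work surface, if the arm or the gripper's body presses on something with over 40 N, if the wrist force passes 120 N, or if a joint passes its speed limit or range.

## Robot

A 7-joint arm with a two-finger parallel gripper is mounted at the origin on the work surface. World frame = base frame: x ahead of the robot, y to its left, z up, the work surface at z = 0. Lengths are in m, angles in degrees, forces in N, time in s.
With the tool pointing down it reaches from about 0.425 to 0.875 m from the base axis. Payload 4.7 kg.
Tool frame: the origin (TCP) lies between the finger pads; the fingertips stand 22 mm ahead of it and the grasp point (between the pads) lies 3 mm ahead of it; z points along the fingers, y is the line along which they close (so a half turn about z gives the same grasp; the last joint's range is limited). The gripper opens to 87 mm and grips with 3 to 60 N. Pads are 19 mm wide; open, the fingers measure 117 mm over their backs; the gripper's body (75 mm by 190 mm) begins 51 mm behind the grasp point.
Start: joints at [68.302, 18.392, -4.016, 83.108, 1.295, 78.541, -3.26], TCP at [0.249, -0.601, 0.245] pointing down, gripper open.
Joint ranges: [-163.93, 163.93], [-17.29, 119.83], [-79.2, 71.16], [3.27, 140.29], [-89.18, 269.18], [5.43, 117.66], [-154.24, 154.24]. Speed limits (degrees/s): [147.25, 147.25, 180, 180, 180, 180, 180].

## Interface

Orientations are given as [roll, pitch, yaw] about the fixed x, y, z axes, in that order (R = Rz(yaw) Ry(pitch) Rx(roll)).
In Python, from cell import env gives the robot as it stands.
- The arm moves only by the tool drive_tool, never from a script. Its argument "moves" is a list of rows, each a list of 3 entries, a list of its own where there are three numbers: the shift along the tool's x, y, z in mm, then the turn, a rotation vector about the tool's x, y, z in rad, then the closure, from 0 (fully open) to 1 (shut). In form: [[[x, y, z], [wx, wy, wz], jaw], ...]. A call has 1 to 12 rows; each row shifts and turns the commanded pose from where the row before left it, along the tool's axes as they then stand; what a row does not reach is not made up. A row lasts 1/12 s, in which the tool goes at most 41.7 mm and 7.16 degrees, less where a joint would pass 70% of its speed; a pose out of reach is approached as far as the arm can. A call with a gripper value outside its range is refused whole. The fingers move at their own pace and stop on an object; "newtons" is the grip in N (left out, the last holds). Time passes only in rows, so rows that do not move let the fingers close. It gives the time, the measured TCP pose, the force, the opening and the grip force at its end, in the units of the state.
- env.get_obs(): the state, without advancing time (a new reading comes with each control period).
- env.read_camera(name): name is "side" or "top"; returns (picture, depth): 480x640x3 uint8, blue, green, red; 480x640 float32, m along the optical axis (not along the pixel's ray), 0 where there is no reading.
- env.get_calibration(name): a dict with "fx", "fy", "cx", "cy" (pixels), "k1" (the pictures are not rectified: a ray, as slopes to the right and down, at radius r is drawn at 1 + k1 r^2 times it, then the intrinsics apply), "T" (4x4, takes a point from camera to world coordinates). Camera axes: x right, y down, z forward; pixel columns grow to the right and rows downward; lengths in m; the calibration is good to about 2 mm. A picture is of the moment at which its call begins. get_calibration takes no time and is no camera call.
- env.sign_off(): hands the job in; it is judged then, once.
The state is a dict: "time_s": time; "qpos": joint angles; "joint_velocities": joint speeds; "effort": joint torques, N m; "tool_pos": TCP position; "tool_rot": TCP orientation; "force": force on the tool from outside, world axes, zero at the start; "wrist_torque": the same for the moment, N m; "grip_width": finger opening in m; "grasp_force": force on a finger pad.
Only numpy, scipy, OpenCV 4.12 (cv2) and the standard library are available. Lean on these libraries where they do the work, as an engineer would, in place of code of your own. Each camera call takes 0.05 s, during which the arm holds its last target. There are 200 camera calls.

## Working session

There is one attempt and no reset: what is moved stays moved. The work goes in short steps, Python scripts to look and compute and a tool call to move; the robot and the scene stay as the last step left them, time stands still between calls to the robot, and variables do not carry over. Pictures are saved under pics/ and viewed, at most 14 in all, crops included, and the job is handed in when it is done.

Besides the shell and the picture viewer there is one more tool, called after "Request:" as name(argument=value, ...), one argument or row to a line, values as JSON. drive_tool: Moves the arm, as the interface text tells. Its arguments: {"type":"object","properties":{"moves":{"type":"array"},"newtons":{"type":"number"}},"required":["moves"]}

```bash
ls; mkdir -p pics
python3 - <<'E'
from cell import env
import cv2,numpy as np
for n in("top","side"):
    p,d=env.read_camera(n); cv2.imwrite(f"pics/{n}0.png",p); np.savez(f"pics/{n}0.npz",p=p,d=d)
    c=env.get_calibration(n); print(n,{k:np.round(v,4).tolist() for k,v in c.items()}); print((d>0).mean())
print(env.get_obs())
E
```

```text
pics
top {'fx': 552.441, 'fy': 552.441, 'cx': 329.2029, 'cy': 232.4841, 'k1': 0.0159, 'T': [[0.0006, -0.9883, 0.1527, 0.2967], [-1.0, 0.0006, 0.008, -0.0205], [-0.008, -0.1527, -0.9882, 1.5453], [0.0, 0.0, 0.0, 1.0]]}
0.995986328125
side {'fx': 567.4778, 'fy': 567.4778, 'cx': 324.6434, 'cy': 243.2622, 'k1': 0.0017, 'T': [[-0.8935, -0.2692, 0.3594, 0.1007], [-0.449, 0.5208, -0.7261, 0.843], [0.0084, -0.8101, -0.5862, 0.7851], [0.0, 0.0, 0.0, 1.0]]}
0.9959798177083333
{'time_s': 0.1, 'qpos': array([68.30179108, 18.43442547, -4.01798337, 83.16681277,  1.29680121,
       78.5414647 , -3.26099445]), 'joint_velocities': array([ 0.0439683 , -0.06963172,  0.09421832, -0.13974702, -0.00620123,
        0.04387683, -0.00602461]), 'effort': array([-1.37630591e-04, -4.92571807e+01, -4.05937834e-01, -3.13395596e+01,
       -6.40808232e-02,  3.95223638e-02,  6.37652056e-05]), 'tool_pos': array([ 0.24860543, -0.60008915,  0.24358522]), 'tool_rot': array([-1.79902640e+02,  6.43227280e-03,  2.25094762e+01]), 'force': array([ 0.20341672, -0.76315992,  0.5596681 ]), 'wrist_torque': array([ 0.00774715, -0.05656451, -0.04191648]), 'grasp_force': 0.0, 'grip_width': 0.0870706662227651}
```

View pics/top0.png

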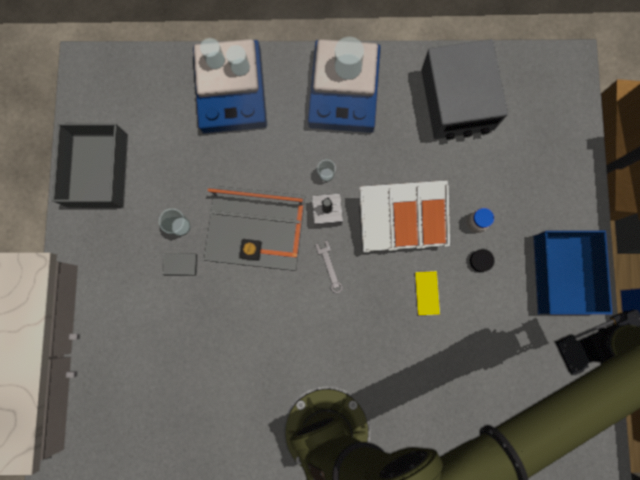

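View pics/side0.png

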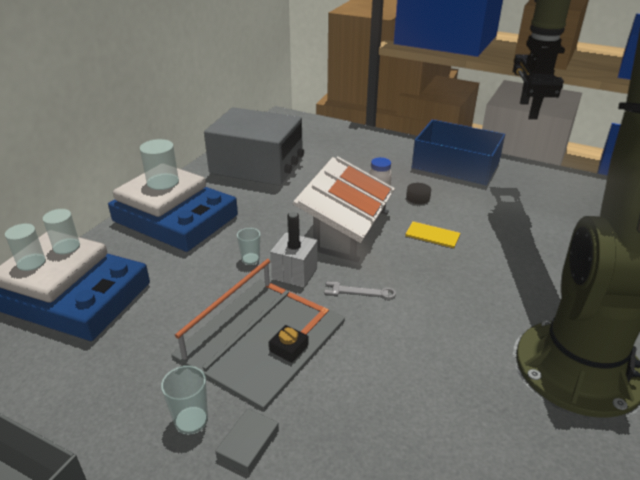

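```bash
cat > h.py <<'E'
from cell import env
import cv2,numpy as np
def pts(n,d,uv=None):
    "world xyz of each pixel from depth"
    c=env.get_calibration(n); T=np.array(c["T"])
    K=np.array([[c["fx"],0,c["cx"]],[0,c["fy"],c["cy"]],[0,0,1]])
    v,u=np.mgrid[:480,:640]
    s=cv2.undistortPoints(np.stack([u,v],-1).reshape(-1,1,2).astype(np.float64),K,np.array([c["k1"],0,0,0.])).reshape(480,640,2)
    P=np.dstack([s*d[...,None],d])
    return P@T[:3,:3].T+T[:3,3]
def ray(n,uv,z):
    "pixel(s) cast onto plane z"
    c=env.get_calibration(n); T=np.array(c["T"])
    K=np.array([[c["fx"],0,c["cx"]],[0,c["fy"],c["cy"]],[0,0,1]])
    s=cv2.undistortPoints(np.array(uv,float).reshape(-1,1,2),K,np.array([c["k1"],0,0,0.])).reshape(-1,2)
    r=np.c_[s,np.ones(len(s))]@T[:3,:3].T
    z=np.broadcast_to(z,len(s))
    return T[:3,3]+r*((z-T[2,3])/r[:,2])[:,None]
def snap(n,f=None):
    p,d=env.read_camera(n)
    if f: cv2.imwrite(f"pics/{f}.png",p)
    return p,d,pts(n,d)
def orange(p):
    h=cv2.cvtColor(p,cv2.COLOR_BGR2HSV); return ((h[...,0]>3)&(h[...,0]<16)&(h[...,1]>120)&(h[...,2]>90))
E
python3 - <<'E'
from h import *
np.set_printoptions(precision=4,suppress=True)
for n in("top","side"):
    z=np.load(f"pics/{n}0.npz"); p,d=z["p"],z["d"]; P=pts(n,d)
    if n=="top": t=P[300:310,370:380]; print("bench z",t[...,2].mean(),t[...,2].std())
    m=orange(p).astype(np.uint8)
    k,l,s,c=cv2.connectedComponentsWithStats(m)
    for i in range(1,k):
        if s[i,4]>60:
            Q=P[l==i]; print(n,s[i],Q.min(0),Q.max(0),Q.mean(0))
            if s[i,4]>600 and n=="top":
                r=cv2.minAreaRect(Q[:,:2].astype(np.float32)); print("  rect",r)
                A=np.c_[Q[:,:2],np.ones(len(Q))]; print("  plane",np.linalg.lstsq(A,Q[:,2],rcond=None)[0])
    # shelf
    g=p.min(-1)>120
    b=np.zeros_like(g); 
    if n=="top": b[170:260,355:455]=1
    else: b[150:245,285:400]=1
    Q=P[(g|(m>0))&b&(P[...,2]>.04)]
    print("shelf",len(Q),Q.min(0),Q.max(0)); r=cv2.minAreaRect(Q[:,:2].astype(np.float32)); print(r,cv2.boxPoints(r))
z=np.load("pics/top0.npz");P=pts("top",z["d"])
for nm,(u,v) in dict(stand=(318,215),driver=(326,202),railL=(211,191),railR=(300,202),screw=(250,250),base=(230,255),strip=(285,253),strip2=(299,230)).items(): print(nm,P[v,u])
E
python3 - <<'E'
import cv2
p=cv2.imread("pics/top0.png");cv2.imwrite("pics/c1.png",cv2.resize(p[170:300,190:320],None,fx=4.5,fy=4.5,interpolation=cv2.INTER_CUBIC))
E
```

```text
bench z -0.0008372352842406672 0.0036752503139211583
top [208 189  94  13 271] [ 0.2967 -0.0205  0.0608] [0.6455 0.3218 1.5453] [0.6272 0.1963 0.0808]
top [422 200  24  44 947] [ 0.2967 -0.3186  0.0689] [ 0.6054 -0.0205  1.5453] [ 0.5497 -0.2849  0.0982]
  rect ((0.42869067192077637, -0.1928471177816391), (0.11166014522314072, 0.4195014238357544), 52.348876953125)
  plane [-0.221   1.8744  0.7537]
top [394 202  24  44 948] [ 0.2967 -0.2446  0.0698] [ 0.6002 -0.0205  1.5453] [ 0.544  -0.2103  0.1013]
  rect ((0.43455231189727783, -0.15294823050498962), (0.10439487546682358, 0.36774784326553345), 61.99178695678711)
  plane [-0.639   2.4963  0.9741]
top [297 205   6  16  64] [0.5685 0.0687 0.0036] [0.6107 0.0829 0.0298] [0.5909 0.0754 0.0138]
top [260 223  41  34 280] [0.4664 0.0737 0.0036] [0.5612 0.1836 0.0347] [0.495  0.1111 0.0145]
shelf 5427 [ 0.2967 -0.3306  0.0568] [ 0.6578 -0.0205  1.5453]
((0.472503125667572, -0.1914719194173813), (0.26529037952423096, 0.41244861483573914), 78.54638671875) [[ 0.244  -0.2805]
 [ 0.6483 -0.3624]
 [ 0.701  -0.1024]
 [ 0.2967 -0.0205]]
side [341 16
[... 263 characters left out ...]
851] [0.6282 0.2088 0.0756]
side [268 284  17   9  76] [ 0.5742  0.0531 -0.0035] [0.6165 0.0856 0.0165] [0.5932 0.0754 0.0126]
side [287 293  41  41 351] [0.1007 0.0741 0.0095] [0.5623 0.843  0.7851] [0.4946 0.11   0.0165]
shelf 4641 [ 0.1007 -0.4319  0.0415] [0.6556 0.843  0.7851]
((0.4210492968559265, 0.23899662494659424), (0.2270401269197464, 1.3483912944793701), 18.38226318359375) [[ 0.1007  0.843 ]
 [ 0.5259 -0.4366]
 [ 0.7414 -0.365 ]
 [ 0.3162  0.9146]]
stand [0.5718 0.0217 0.0751]
driver [ 0.5916 -0.0009  0.151 ]
railL [0.6371 0.3125 0.0811]
railR [0.6094 0.0713 0.0671]
screw [0.4799 0.2081 0.0467]
base [0.4708 0.2701 0.0062]
strip [0.4755 0.1152 0.0136]
strip2 [0.5405 0.0767 0.0134]
```

View pics/c1.png

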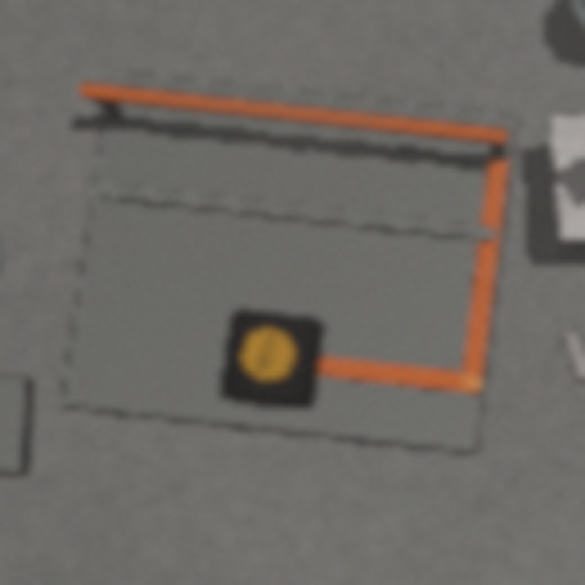

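```bash
cat >> h.py <<'E'
def rayplane(n,uv,nrm,d0):
    "cast onto plane nrm.x=d0"
    a=ray(n,uv,0.0); T=np.array(env.get_calibration(n)["T"])[:3,3]; r=a-T
    return T+r*((d0-T@nrm)/(r@nrm))[:,None]
def comps(m,amin):
    k,l,s,c=cv2.connectedComponentsWithStats(m.astype(np.uint8))
    return [np.argwhere(l==i)[:,::-1] for i in range(1,k) if s[i,4]>amin]
E
cat > m1.py <<'E'
from h import *
np.set_printoptions(precision=4,suppress=True)
for n in("top","side"):
    z=np.load(f"pics/{n}0.npz"); p,d=z["p"],z["d"]; P=pts(n,d); m=orange(p)
    g=(p.min(-1)>120)|m; b=np.zeros_like(g)
    if n=="top": b[170:260,358:455]=1
    else: b[150:245,290:400]=1
    uv=max(comps(g&b,500),key=len)
    for it in range(3):
        Q=P[uv[:,1],uv[:,0]]; ok=(d[uv[:,1],uv[:,0]]>0)
        if it: ok&=abs(Q@nr-d0)<.006
        else: ok&=(Q[:,2]>.05)&(Q[:,2]<.15)
        Q=Q[ok]; c=Q.mean(0); nr=np.linalg.svd(Q-c)[2][2]; nr*=np.sign(nr[2]); d0=c@nr
    print(n,"normal",nr,"tilt",np.degrees(np.arccos(nr[2])),"yaw of downslope",np.degrees(np.arctan2(nr[1],nr[0])),"rms",(Q@nr-d0).std())
    ok=abs(P[uv[:,1],uv[:,0]]@nr-d0)<.012
    X=rayplane(n,uv[ok],nr,d0)
    r=cv2.minAreaRect(X[:,:2].astype(np.float32)); print(" shelf box",r[0],r[1],r[2]); bp=cv2.boxPoints(r); print(np.c_[bp,(d0-bp@nr[:2])/nr[2]])
    for c in comps(m,500):
        X=rayplane(n,c,nr,d0+.002)
        if X[:,1].max()>-.1: continue
        Y=P[c[:,1],c[:,0]]; Y=Y[(d[c[:,1],c[:,0]]>0)]; Y=Y[(Y[:,2]<.15)]
        r=cv2.minAreaRect(X[:,:2].astype(np.float32)); print(" panel",r,X.mean(0),"offs",(Y@nr-d0).mean())
    # rail
    for c in comps(m,200):
        X=ray(n,c,.074)
        if X[:,1].max()<.2: continue
        vx,vy,x0,y0=cv2.fitLine(X[:,:2].astype(np.float32),cv2.DIST_HUBER,0,.01,.01).ravel(); t=(X[:,:2]-[x0,y0])@[vx,vy]
        print(" rail",np.degrees(np.arctan2(vy,vx)),[x0+vx*t.min(),y0+vy*t.min()],[x0+vx*t.max(),y0+vy*t.max()],np.ptp(t))
    h=cv2.cvtColor(p,cv2.COLOR_BGR2HSV)
    y=(h[...,0]>15)&(h[...,0]<26)&(h[...,1]>110)&(h[...,2]>70)
    for c in comps(y,40):
        Y=P[c[:,1],c[:,0]]
        if np.median(Y[:,1])>.15: print(" screw",len(c),np.median(Y,0),c.mean(0), "ray z.047",ray(n,[(c.min(0)+c.max(0))/2],.047))
    # stand top
    s=(P[...,2]>.066)&(P[...,2]<.085)&(P[...,0]>.53)&(P[...,0]<.66)&(P[...,1]>-.07)&(P[...,1]<.06)&(d>0)
    uv=max(comps(s,100),key=len); X=ray(n,uv,.075); r=cv2.minAreaRect(X[:,:2].astype(np.float32)); print(" stand",r)
    s=(P[...,2]>.13)&(P[...,2]<.17)&(P[...,0]>.53)&(P[...,0]<.66)&(P[...,1]>-.07)&(P[...,1]<.06)&(d>0)
    uv=max(comps(s,10),key=len); X=ray(n,uv,.151); r=cv2.minAreaRect(X[:,:2].astype(np.float32)); print(" driver top",r,len(uv))
E
python3 m1.py
python3 - <<'E'
import cv2
p=cv2.imread("pics/side0.png");cv2.imwrite("pics/c2.png",cv2.resize(p[200:400,170:400],None,fx=3.4,fy=3,interpolation=cv2.INTER_CUBIC))
E
```

```text
top normal [-0.3079  0.0095  0.9514] tilt 17.943392060085277 yaw of downslope 178.2393682574149 rms 0.00307901830470662
 shelf box (0.5652744770050049, -0.21030175685882568) (0.1679559201002121, 0.23236781358718872) 3.880223274230957
[[ 0.4736 -0.1001  0.0673]
 [ 0.4894 -0.3319  0.0747]
 [ 0.6569 -0.3205  0.1289]
 [ 0.6412 -0.0887  0.1215]]
 panel ((0.5498728156089783, -0.28555408120155334), (0.11010567098855972, 0.05863526090979576), 3.576612710952759) [ 0.5501 -0.2853  0.096 ] offs 0.0010821419911425864
 panel ((0.5451130867004395, -0.21130314469337463), (0.11030217260122299, 0.058796077966690063), 3.6786160469055176) [ 0.5454 -0.2114  0.0938] offs 0.003478421115755591
 rail 83.64852 [np.float64(0.6142868716668068), np.float64(0.06776341187077875)] [np.float64(0.6426577308046834), np.float64(0.32264392029221184)] 0.2564546338148007
 screw 139 [0.4847 0.211  0.0462] [249.0791 248.2662] ray z.047 [[0.4854 0.2109 0.047 ]]
 stand ((0.5898638963699341, -0.003112558275461197), (0.07776444405317307, 0.07581372559070587), 5.245692253112793)
 driver top ((0.5890355110168457, -0.003165656700
[... 713 characters left out ...]
 -0.2106  0.0931] offs 0.003381274171643013
 rail 83.6575 [np.float64(0.6137980315869876), np.float64(0.06631514125472637)] [np.float64(0.6427272297043989), np.float64(0.3265824987003901)] 0.2618701814897014
 rail -44.82802 [np.float64(0.4290323553987837), np.float64(0.2008463529803971)] [np.float64(0.5089195131981451), np.float64(0.1214373429737872)] 0.11263990562658849
 screw 256 [0.4846 0.2132 0.0478] [287.8789 335.3672] ray z.047 [[0.4857 0.2131 0.047 ]]
 stand ((0.587909460067749, 0.005949746817350388), (0.08030286431312561, 0.08599972724914551), 5.001073837280273)
 driver top ((0.5842891931533813, 0.013828946277499199), (0.02247278019785881, 0.05515072122216225), 28.85541534423828) 166
```

View pics/c2.png

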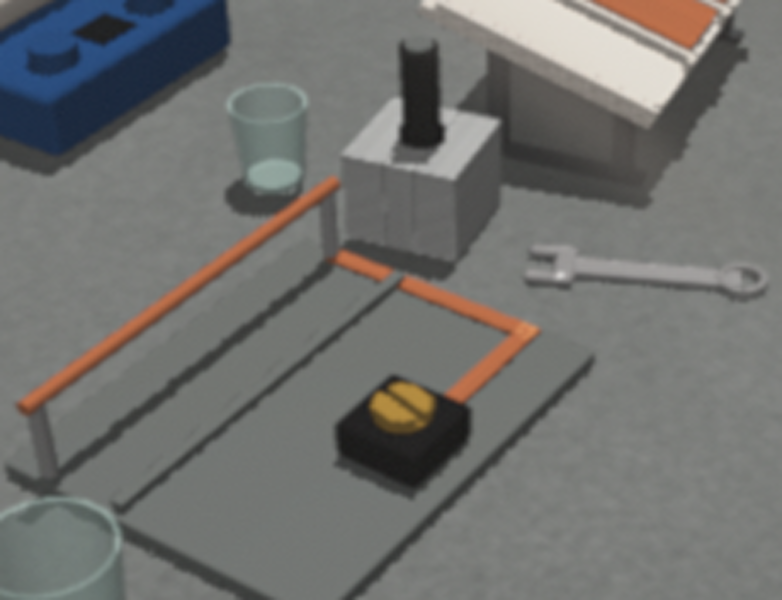

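```bash
cat >> h.py <<'E'
from scipy.spatial.transform import Rotation as Ro
O=np.array([.565,-.210,.095]); YS=np.radians(3.7); TS=.35
u=np.array([np.cos(YS),np.sin(YS),0]); v=np.array([-np.sin(YS),np.cos(YS),0]); Z=np.array([0,0,1.])
us=u*np.cos(TS)+Z*np.sin(TS); ns=-u*np.sin(TS)+Z*np.cos(TS)   # up-slope, board normal
def board(s,lane,h): return O+us*s+v*lane+ns*h
RY=np.radians(-6.35); ru=np.array([np.cos(RY),np.sin(RY),0]); rv=np.array([-np.sin(RY),np.cos(RY),0]); RAIL=np.array([.6284,.1955,0])
def rack(x,y,z): return RAIL-ru*(x+.075)-rv*y+Z*z   # rack coordinates
def Rt(fwd,tilt):
    "tool x forward, z down, tilted about tool y"
    f=fwd*np.cos(tilt)+Z*np.sin(tilt); zz=fwd*np.sin(tilt)-Z*np.cos(tilt)
    return np.c_[f,np.cross(zz,f),zz]
def delta(P,R):
    o=env.get_obs(); A=Ro.from_euler("xyz",o["tool_rot"],degrees=True).as_matrix(); d=P-o["tool_pos"]
    print("pos",np.round(o["tool_pos"],4),"turn rotvec(rad)",np.round(Ro.from_matrix(A.T@R).as_rotvec(),3),"| shift mm, now-axes",np.round(1e3*A.T@d,1),"final-axes",np.round(1e3*R.T@d,1))
E
python3 - <<'E'
from h import *
R=Rt(u,TS)
P=board(-.097,-.075,.026); print(P); delta(P+ns*.07,R); delta(P,R)
E
```

```text
[ 0.47001394 -0.29129913  0.0861626 ]
pos [ 0.2486 -0.6001  0.2436] turn rotvec(rad) [-0.059  0.347  0.325] | shift mm, now-axes [ 300.  -208.1   92. ] final-axes [ 172.3 -293.9  160.5]
pos [ 0.2486 -0.6001  0.2436] turn rotvec(rad) [-0.059  0.347  0.325] | shift mm, now-axes [ 322.8 -200.2  157.7] final-axes [ 172.3 -293.9  230.5]
```

Request:
drive_tool(
  moves=[
    [[0,0,0],[-0.01,0.058,0.054],1],
    [[0,0,0],[-0.01,0.058,0.054],1],
    [[0,0,0],[-0.01,0.058,0.054],1],
    [[0,0,0],[-0.01,0.058,0.054],1],
    [[0,0,0],[-0.01,0.058,0.054],1],
    [[0,0,0],[-0.01,0.058,0.054],1],
  ],
  newtons=20,
)

```text
time_s: 0.6
tool_pos: [0.2485, -0.6006, 0.2442]
tool_rot: [179.9, -20.3, 3.6]
force: [0.1, 0.8, -0.5]
grip_width: 0.0548
grasp_force: 0.0
```

Request:
drive_tool(
  moves=[
    [[17,-29,16],[0,0,0],1],
    [[17,-29,16],[0,0,0],1],
    [[17,-29,16],[0,0,0],1],
    [[17,-29,16],[0,0,0],1],
    [[17,-29,16],[0,0,0],1],
    [[17,-29,16],[0,0,0],1],
    [[17,-29,16],[0,0,0],1],
    [[17,-29,16],[0,0,0],1],
    [[17,-29,16],[0,0,0],1],
    [[17,-29,16],[0,0,0],1],
    [[0,0,0],[0,0,0],1],
    [[0,0,0],[0,0,0],1],
  ],
)

```text
time_s: 1.6
tool_pos: [0.4447, -0.2947, 0.1513]
tool_rot: [179.9, -20.1, 4.0]
force: [0.5, -0.8, -0.2]
grip_width: 0.0005
grasp_force: 0.0
```

Run:
```python
from h import *
delta(board(-.097,-.075,.026),Rt(u,TS)); o=env.get_obs(); print(o["qpos"],o["grip_width"])
```

```text
pos [ 0.4447 -0.2947  0.1513] turn rotvec(rad) [-0.    -0.     0.006] | shift mm, now-axes [ 1.6 -1.7 69.9] final-axes [ 1.6 -1.7 69.9]
[ 58.90335196  -0.5288893  -19.26891881 118.42043804 -18.51106102
  48.72391355 -35.70889222] 0.0004768592349502321
```

Request:
drive_tool(
  moves=[
    [[0,-1,20],[0,0,0],1],
    [[0,-1,20],[0,0,0],1],
    [[0,0,15],[0,0,0],1],
    [[0,0,10],[0,0,0],1],
    [[0,0,5],[0,0,0],1],
    [[0,0,0],[0,0,0],1],
    [[0,0,0],[0,0,0],1],
  ],
)

```text
time_s: 2.18
tool_pos: [0.468, -0.2949, 0.0868]
tool_rot: [179.8, -20.2, 3.7]
force: [-0.6, 0.7, -0.3]
grip_width: 0.0008
grasp_force: 0.0
```

Run:
```python
from h import *
delta(board(0,-.075,.026),Rt(u,TS)); o=env.get_obs(); print(o["force"])
p,d,P=snap("side","s1"); cv2.imwrite("pics/s1c.png",cv2.resize(p[130:260,280:420],None,fx=4,fy=4))
```

```text
pos [ 0.468  -0.2949  0.0868] turn rotvec(rad) [ 0.003 -0.002  0.   ] | shift mm, now-axes [98.9 -3.4  1.5] final-axes [98.9 -3.4  1.4]
[-0.59122478  0.6812747  -0.29094475]
```

View pics/s1c.png

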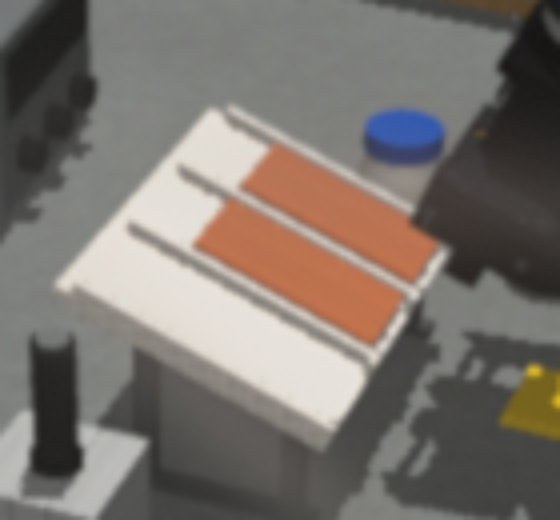

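Request:
drive_tool(
  moves=[
    [[0,-3,1],[0,0,0],1],
    [[5,0,0],[0,0,0],1],
    [[9,0,0],[0,0,0],1],
    [[9,0,0],[0,0,0],1],
    [[9,0,0],[0,0,0],1],
    [[9,0,0],[0,0,0],1],
    [[9,0,0],[0,0,0],1],
    [[9,0,0],[0,0,0],1],
    [[9,0,0],[0,0,0],1],
    [[9,0,0],[0,0,0],1],
    [[6,0,0],[0,0,0],1],
    [[0,0,0],[0,0,0],1],
  ],
)

```text
time_s: 3.23
tool_pos: [0.5485, -0.2853, 0.1151]
tool_rot: [179.8, -20.3, 3.9]
force: [-0.4, -0.5, 0.2]
grip_width: 0.0007
grasp_force: 0.0
```

```bash
cat > panels.py <<'E'
from h import *
def meas():
  "panel rects on shelf, in (s,lane) mm, seen from both cameras"
  for n in("top","side"):
    p,d=env.read_camera(n)
    for c in comps(orange(p),150):
        X=rayplane(n,c,ns,O@ns+.008)-O; S=np.c_[X@us,X@v]*1e3
        if abs(S[:,1].mean())<110: print(n,len(c),"s",S[:,0].min().round(1),S[:,0].max().round(1),"lane",S[:,1].min().round(1),S[:,1].max().round(1))
meas()
E
python3 - <<'E'
from panels import *
delta(board(0,-.075,.026),Rt(u,TS)); o=env.get_obs(); print(o["force"])
E
```

```text
top 922 s 3.4 116.3 lane -103.8 -44.7
top 529 s -76.9 39.4 lane -27.3 29.4
side 597 s -3.3 114.5 lane -98.2 -37.6
side 690 s -76.8 38.9 lane -23.9 33.5
pos [ 0.5472 -0.2854  0.1145] turn rotvec(rad) [ 0.002 -0.003  0.002] | shift mm, now-axes [14.5  0.9  0.1] final-axes [14.5  0.9  0. ]
[-0.47777325  0.07561134  0.2057509 ]
```

Request:
drive_tool(
  moves=[
    [[5,0,0],[0,0,0],1],
    [[5,0,0],[0,0,0],1],
    [[4,0,0],[0,0,0],1],
    [[0,0,0],[0,0,0],1],
    [[-6,0,0],[0,0,0],1],
    [[0,0,-20],[0,0,0],1],
    [[0,0,-30],[0,0,0],1],
    [[0,0,-30],[0,0,0],1],
    [[0,0,0],[0,0,0],0.1],
  ],
)

```text
time_s: 4.08
tool_pos: [0.5273, -0.2897, 0.1984]
tool_rot: [179.4, -20.6, 3.8]
force: [2.0, -0.4, -0.2]
grip_width: 0.0027
grasp_force: 0.0
```

Run:
```python
from panels import *
R=Rt(u,TS)
# grasp 22mm from the high end, at panel mid-thickness; grasp point 3 mm ahead of TCP
P=board(.107,-.074,.004+.003); delta(P+ns*.07,R); delta(P,R); print(P)
```

```text
top 999 s 10.5 128.1 lane -103.6 -44.6
top 736 s -77.1 39.4 lane -29.0 29.9
side 633 s 9.5 126.9 lane -98.1 -37.6
side 698 s -77.2 38.9 lane -24.0 32.9
pos [ 0.5263 -0.2879  0.1936] turn rotvec(rad) [ 0.005 -0.004  0.001] | shift mm, now-axes [114.1  -1.2  31.1] final-axes [114.2  -1.2  30.6]
pos [ 0.5263 -0.2879  0.1936] turn rotvec(rad) [ 0.005 -0.004  0.001] | shift mm, now-axes [113.8  -1.6 101.1] final-axes [114.2  -1.2 100.6]
[ 0.66768348 -0.27751432  0.13826567]
```

Request:
drive_tool(
  moves=[
    [[19,0,0],[0,0,0],0],
    [[19,0,0],[0,0,0],0],
    [[19,-1,0],[0,0,0],0],
    [[19,-1,0],[0,0,0],0],
    [[19,0,0],[0,0,0],0],
    [[19,0,0],[0,0,0],0],
    [[0,0,10],[0,0,0],0],
    [[0,0,10],[0,0,0],0],
    [[0,0,10],[0,0,0],0],
    [[0,0,0],[0,0,0],0],
    [[0,0,0],[0,0,0],0],
  ],
)

```text
time_s: 5.1
tool_pos: [0.6413, -0.2773, 0.2004]
tool_rot: [180.0, -19.9, 3.7]
force: [-0.1, -0.4, -0.0]
grip_width: 0.0805
grasp_force: 0.0
```

Run:
```python
from h import *
R=Rt(u,TS)
delta(board(.107,-.073,.007),R); print(env.get_obs()["grip_width"])
```

```text
pos [ 0.6413 -0.2773  0.2004] turn rotvec(rad) [ 0.     0.002 -0.   ] | shift mm, now-axes [ 3.6  0.9 67.4] final-axes [ 3.4  1.  67.4]
0.08045944375501232
```

Request:
drive_tool(
  moves=[
    [[2,1,0],[0,0,0],0],
    [[2,0,10],[0,0,0],0],
    [[0,0,14],[0,0,0],0],
    [[0,0,14],[0,0,0],0],
    [[0,0,14],[0,0,0],0],
    [[0,0,10],[0,0,0],0],
    [[0,0,5],[0,0,0],0],
    [[0,0,0],[0,0,0],0],
    [[0,0,0],[0,0,0],0],
  ],
)

```text
time_s: 5.85
tool_pos: [0.6699, -0.2766, 0.1411]
tool_rot: [179.9, -20.1, 3.8]
force: [-0.0, 0.5, 0.8]
grip_width: 0.0872
grasp_force: 0.0
```

Run:
```python
from panels import *
R=Rt(u,TS)
delta(board(.107,-.073,.007),R); o=env.get_obs();print(o["grip_width"],o["force"])
p,d,P=snap("side"); cv2.imwrite("pics/s2c.png",cv2.resize(p[110:260,270:420],None,fx=4,fy=4))
```

```text
top 203 s 10.5 59.8 lane -83.0 -45.1
top 925 s -77.1 39.6 lane -29.4 28.7
side 180 s 9.5 48.7 lane -97.8 -42.0
side 680 s -78.1 37.5 lane -24.5 32.9
pos [ 0.6703 -0.2771  0.1424] turn rotvec(rad) [ 0.003 -0.003  0.001] | shift mm, now-axes [-3.9 -0.7  2.9] final-axes [-3.9 -0.7  2.9]
0.08740615209750446 [0.12493581 0.74064483 0.68004278]
```

View pics/s2c.png

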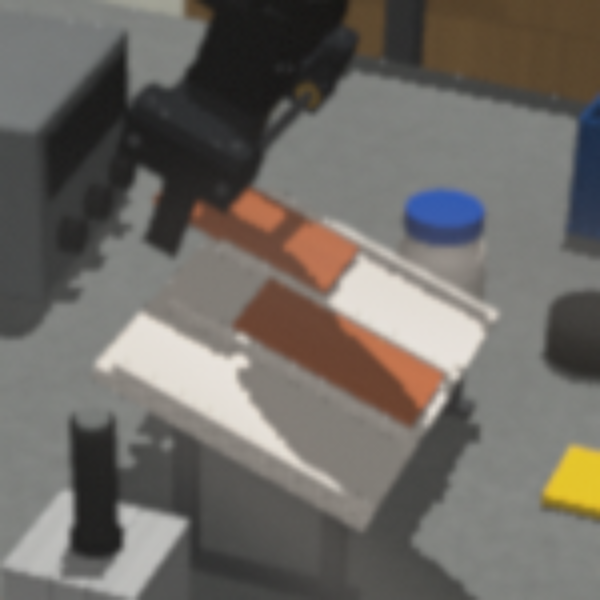

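Request:
drive_tool(
  moves=[
    [[-2,0,2],[0,0,0],0],
    [[0,0,0],[0,0,0],1],
    [[0,0,0],[0,0,0],1],
    [[0,0,0],[0,0,0],1],
    [[0,0,0],[0,0,0],1],
    [[0,0,0],[0,0,0],1],
    [[0,0,0],[0,0,0],1],
  ],
  newtons=50,
)

```text
time_s: 6.58
tool_pos: [0.6687, -0.2769, 0.1391]
tool_rot: [179.8, -20.2, 3.8]
force: [-0.7, -0.5, 0.5]
grip_width: 0.0592
grasp_force: 50.3
```

Request:
drive_tool(
  moves=[
    [[0,0,-3],[0,0,0],1],
    [[0,0,-6],[0,0,0],1],
    [[0,0,-10],[0,0,0],1],
    [[0,0,-12],[0,0,0],1],
    [[0,0,-15],[0,0,0],1],
    [[0,0,-15],[0,0,0],1],
    [[0,0,-15],[0,0,0],1],
    [[0,0,-10],[0,0,0],1],
    [[0,0,0],[0,0,0],1],
  ],
)

```text
time_s: 7.33
tool_pos: [0.6399, -0.2798, 0.2242]
tool_rot: [179.6, -20.4, 3.8]
force: [0.9, 0.9, -1.4]
grip_width: 0.0593
grasp_force: 50.3
```

Run:
```python
from h import *
o=env.get_obs();print(o["grip_width"],o["force"],o["tool_pos"])
p,d,P=snap("side"); cv2.imwrite("pics/s3c.png",cv2.resize(p[60:260,240:440],None,fx=3,fy=3))
```

```text
0.05931408100703433 [ 0.90927968  0.88336827 -1.42965527] [ 0.63985687 -0.27978955  0.22424668]
```

View pics/s3c.png

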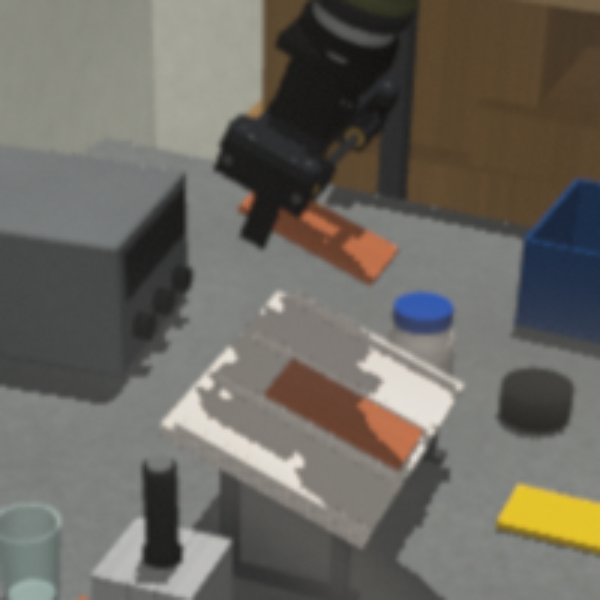

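```bash
cat >> h.py <<'E'
TP=np.radians(64)
def place(y,off=-.038,lift=0.,z=.012,L=.099):
    R=Rt(ru,TP); return rack(off,y,z)-.008*R[:,2]+(L+lift)*R[:,0],R
E
python3 - <<'E'
from h import *
delta(np.array([.56,-.12,.36]),Rt(ru,TP))
P,R=place(-.052,lift=.1); print(P); print("from W1 final axes", 1e3*R.T@(P-[.56,-.12,.36])); print(place(-.052)[0],place(.052)[0])
E
```

```text
pos [ 0.6396 -0.2794  0.2224] turn rotvec(rad) [-0.116  0.76   0.136] | shift mm, now-axes [ -16.8 -163.4 -153.9] final-axes [  81.3 -149.6 -147.3]
[0.6769327  0.24242007 0.19436698]
from W1 final axes [-115.49631948 -373.12950317  141.03485539]
[0.63336453 0.24726852 0.10448758] [0.62186196 0.14390658 0.10448758]
```

Request:
drive_tool(
  moves=[
    [[-2,-14,-14],[0,0,0],1],
    [[-2,-14,-14],[0,0,0],1],
    [[-2,-14,-14],[0,0,0],1],
    [[-2,-14,-14],[0,0,0],1],
    [[-2,-14,-14],[0,0,0],1],
    [[-2,-14,-14],[0,0,0],1],
    [[-1,-14,-14],[0,0,0],1],
    [[-1,-14,-14],[0,0,0],1],
    [[-1,-14,-14],[0,0,0],1],
    [[-1,-14,-14],[0,0,0],1],
    [[-1,-14,-14],[0,0,0],1],
    [[0,0,0],[0,0,0],1],
  ],
)

```text
time_s: 8.38
tool_pos: [0.5608, -0.1253, 0.3608]
tool_rot: [179.8, -20.3, 4.1]
force: [1.1, 0.4, -0.8]
grip_width: 0.0594
grasp_force: 50.3
```

Request:
drive_tool(
  moves=[
    [[0,0,0],[-0.0105,0.069,0.0124],1],
    [[0,0,0],[-0.0105,0.069,0.0124],1],
    [[0,0,0],[-0.0105,0.069,0.0124],1],
    [[0,0,0],[-0.0105,0.069,0.0124],1],
    [[0,0,0],[-0.0105,0.069,0.0124],1],
    [[0,0,0],[-0.0105,0.069,0.0124],1],
    [[0,0,0],[-0.0105,0.069,0.0124],1],
    [[0,0,0],[-0.0105,0.069,0.0124],1],
    [[0,0,0],[-0.0105,0.069,0.0124],1],
    [[0,0,0],[-0.0105,0.069,0.0124],1],
    [[0,0,0],[-0.0105,0.069,0.0124],1],
    [[0,0,0],[0,0,0],1],
  ],
)

```text
time_s: 9.38
tool_pos: [0.615, -0.1494, 0.3401]
tool_rot: [-178.8, -59.1, -5.9]
force: [-0.9, 0.0, -2.6]
grip_width: 0.0592
grasp_force: 50.3
```

Run:
```python
from h import *
P,R=place(-.052,lift=.1); delta(P,R); o=env.get_obs(); print(o["qpos"],o["grip_width"],o["tool_rot"])
```

```text
pos [ 0.615  -0.1494  0.3401] turn rotvec(rad) [-0.029  0.086  0.003] | shift mm, now-axes [-113.9 -394.   102. ] final-axes [-123.  -396.3   80.2]
[ 28.01755472 -17.10936806  -9.04983075 127.29794247 -53.23281752
  17.79230549 -33.37688487] 0.05919648199521871 [-178.76229151  -59.06371046   -5.85903226]
```

Run:
```python
from h import *
P,R=place(-.052,lift=.1); delta(P+[0,0,.1],R)
```

```text
pos [ 0.615  -0.1494  0.3401] turn rotvec(rad) [-0.029  0.086  0.003] | shift mm, now-axes [ -28.1 -395.1   50.6] final-axes [ -33.1 -396.3   36.4]
```

Request:
drive_tool(
  moves=[
    [[0,0,20],[0,0,0],1],
    [[0,0,20],[0,0,0],1],
    [[-3,-38,0],[0,0,0],1],
    [[-3,-38,0],[0,0,0],1],
    [[-3,-38,0],[0,0,0],1],
    [[-3,-38,0],[0,0,0],1],
    [[-3,-38,0],[0,0,0],1],
    [[-3,-38,0],[0,0,0],1],
    [[-3,-38,0],[0,0,0],1],
    [[-3,-38,0],[0,0,0],1],
    [[-3,-38,0],[0,0,0],1],
    [[-3,-38,0],[0,0,0],1],
  ],
)

```text
time_s: 10.38
tool_pos: [0.6591, 0.0768, 0.3066]
tool_rot: [-179.3, -58.1, -5.4]
force: [-0.6, -0.6, -2.0]
grip_width: 0.0592
grasp_force: 50.3
```

Run:
```python
from h import *
P,R=place(-.052,lift=.1); delta(P,R); o=env.get_obs(); print(o["qpos"],o["grip_width"],o["tool_rot"])
```

```text
pos [0.6591 0.0768 0.3066] turn rotvec(rad) [-0.027  0.103  0.007] | shift mm, now-axes [ -94.1 -165.8   63.2] final-axes [-101.1 -166.6   48.6]
[  47.39565256  -16.92113601  -57.65653994  124.2263835    21.86365368
    9.9651716  -131.31321714] 0.059179466639178356 [-179.27229479  -58.0963032    -5.41695349]
```

```bash
cat > fk.py <<'E'
import numpy as np, itertools
from scipy.spatial.transform import Rotation as Ro
from scipy.optimize import least_squares
D=[([68.302,18.43,-4.018,83.167,1.297,78.541,-3.261],[.2486,-.6001,.2436],[-179.9,0,22.51]),
([58.903,-.529,-19.269,118.420,-18.511,48.724,-35.709],[.4447,-.2947,.1513],[179.9,-20.1,4.0]),
([28.018,-17.109,-9.050,127.298,-53.233,17.792,-33.377],[.615,-.1494,.3401],[-178.762,-59.064,-5.859]),
([47.396,-16.921,-57.657,124.226,21.864,9.965,-131.313],[.6591,.0768,.3066],[-179.272,-58.096,-5.417])]
def fk(q,p,s):
    q=np.radians(q); z=lambda a:Ro.from_euler("z",a).as_matrix(); y=lambda a:Ro.from_euler("y",a).as_matrix()
    R=z(s[0]*q[0]); P=np.array([0,0,p[0]]); R=R@y(q[1]); P=P+R[:,2]*p[1]; R=R@z(s[1]*q[2])@y(q[3]); P=P+R[:,2]*p[2]
    R=R@z(s[2]*q[4])@y(q[5]); P=P+R[:,2]*p[3]; R=R@z(s[3]*q[6]); return P,R
if __name__=="__main__":
    for s in itertools.product([-1,1],repeat=4):
        f=lambda p:np.concatenate([fk(q,p,s)[0]-x for q,x,_ in D]); r=least_squares(f,[.35,.35,.35,.25])
        e=[]
        for q,x,rr in D:
            R=fk(q,r.x,s)[1]; A=Ro.from_euler("xyz",rr,degrees=True).as_matrix(); M=R.T@A; e.append(M)
        dev=max(np.degrees(Ro.from_matrix(e[0].T@m).magnitude()) for m in e)
        if dev<20 or abs(r.fun).max()<.01: print(s,r.x.round(4),abs(r.fun).max().round(4),dev.round(2),e[0].round(2).tolist())
E
python3 fk.py
```

```text
(-1, -1, -1, -1) [0.2859 0.4061 0.5238 0.3096] 0.0218 0.07 [[0.0, -1.0, 0.0], [1.0, 0.0, 0.0], [-0.0, 0.0, 1.0]]
```

```bash
cat > fk2.py <<'E'
from fk import *
S=(-1,-1,-1,-1)
def fk(q,p):
    q=np.radians(q)*[-1,1,-1,1,-1,1,-1]; z=lambda a:Ro.from_euler("z",a).as_matrix(); y=lambda a:Ro.from_euler("y",a).as_matrix()
    R=z(q[0]); P=np.array([0,0,p[0]])+R[:,0]*p[6]; R=R@y(q[1]); R=R@z(q[2]); P=P+R[:,2]*p[1]+R[:,0]*p[4]; R=R@y(q[3])@z(q[4]); P=P+R[:,2]*p[2]+R[:,0]*p[5]
    R=R@y(q[5]); P=P+R[:,2]*p[3]+R[:,0]*p[7]; R=R@z(q[6])@z(-np.pi/2).T@np.eye(3); return P,R
f=lambda p:np.concatenate([fk(q,p)[0]-x for q,x,_ in D]+[.02*(p-p0)])
p0=np.array([.29,.41,.52,.31,0,0,0,0])
p=least_squares(f,p0).x
if __name__=="__main__": print(p.round(4),f(p)[:12].round(4)*1e3)
E
python3 fk2.py
```

```text
[ 0.1062  0.6081  0.4301  0.4331 -0.0506 -0.0633  0.0868  0.0138] [16.   6.2 -1.8 -0.6  1.7  4.6 -0.4  0.5 -8.3  2.  -1.1  5.5]
```

```bash
cat > ik.py <<'E'
from fk import fk as fk0
from h import *
pp=[0.2859,0.4061,0.5238,0.3096]; S=(-1,-1,-1,-1)
M=np.array([[0,-1,0],[1,0,0],[0,0,1.]])
LO=np.array([-163.93,-17.29,-79.2,3.27,-89.18,5.43,-154.24]); HI=np.array([163.93,119.83,71.16,140.29,269.18,117.66,154.24])
from scipy.optimize import least_squares
def res(q,P,R):
    p,r=fk0(q,pp,S); return np.r_[(p-P)*10,Ro.from_matrix(R.T@r@M).as_rotvec()*2]
def ik(P,R,q0): 
    r=least_squares(res,np.clip(q0,LO+.1,HI-.1),bounds=(LO,HI),args=(P,R)); return r.x,np.sqrt(2*r.cost)
E
cat > t.py <<'E'
from ik import *
rng=np.random.default_rng(0)
for y in(-.052,.052):
  for flip in(0,1):
    P,R=place(y)
    if flip: R=R@np.diag([-1,-1,1])
    sols=[]
    for k in range(60):
        q,c=ik(P,R,rng.uniform(LO,HI))
        if c<.03: sols.append(q)
    sols=np.array(sols).round(0); print(y,flip,len(sols)); 
    if len(sols): print(np.unique(sols,axis=0)[::max(1,len(sols)//10)].astype(int))
E
python3 t.py
```

```text
-0.052 0 36
[[-105   54   71  123  107    7   97]
 [-104   54   71  123  106    7   97]
 [-103   51   69  123  104    9  102]
 [ -86   31   50  123  106   26  117]
 [ -80   28   44  123  107   29  119]
 [ -68   24   31  123  109   34  122]
 [ -54   22   17  123  111   39  124]
 [ -41   21    3  123  113   42  126]
 [  -5   25  -34  123  118   52  133]
 [  17   37  -58  123  125   63  141]
 [  30   58  -73  123  137   77  153]]
-0.052 1 42
[[-105   54   71  123  107    7  -83]
 [ -89   33   53  123  105   24  -65]
 [ -57   22   20  123  110   38  -56]
 [ -45   21    7  123  112   41  -54]
 [ -27   21  -11  123  114   46  -51]
 [ -19   22  -20  123  116   48  -50]
 [  -9   24  -30  123  117   51  -48]
 [   2   27  -41  123  120   55  -45]
 [  14   34  -54  123  124   61  -41]
 [  32   66  -76  123  141   81  -22]]
0.052 0 28
[[-98  42  71 133 147  17  69]
 [-92  34  65 133 137  21  87]
 [-86  28  59 133 132  25  96]
 [-65  18  38 133 129  32 109]
 [-60  17  34 133 129  33 111]
 [-48  15  21 133 128  36 114]
 [-29  14   2 133 129  39 118]
 [-15  15 -12 133 129  41 120]
 [-10  15 -17 133 129  42 122]
 [ -1  16 -26 133 129  43 123]
 [ 11  18 -38 133 130  46 126]
 [ 33  29 -60 133 133  54 135]
 [ 49  56 -76 133 142  69 154]]
0.052 1 30
[[ -98   42   71  133  148   17 -111]
 [ -96   39   69  133  143   18 -104]
 [ -69   19   42  133  129   31  -72]
 [ -44   15   17  133  128   36  -65]
 [ -34   15    7  133  128   38  -63]
 [ -22   14   -5  133  129   40  -61]
 [   5   17  -32  133  129   44  -55]
 [  18   20  -45  133  130   47  -52]
 [  38   33  -65  133  134   57  -41]
 [  52   67  -79  133  147   74  -18]]
```

```bash
cat > t2.py <<'E'
from ik import *
rng=np.random.default_rng(0); F=np.diag([-1,-1,1])
def fam(nm,P,R):
    s=[]
    for k in range(50):
        q,c=ik(P,R,rng.uniform(LO,HI))
        if c<.03: s.append(q)
    s=np.array(s).round(0).astype(int); print(nm,len(s)); s=s[np.argsort(s[:,0])]; print(s[::max(1,len(s)//7)])
fam("shelf c flip",board(.107,-.073,.007),Rt(u,TS)@F)
fam("shelf b flip",board(.107,0,.007),Rt(u,TS)@F)
for t in (35,50,64):
    fam(f"mid {t} flip",np.array([.62,.1,.30]),Rt(ru,np.radians(t))@F)
E
python3 t2.py
```

```text
shelf c flip 26
[[-19  37  60  93 -52  58 150]
 [ 11  24  19  93 -24  49 134]
 [ 22  23   6  93 -17  48 130]
 [ 45  24 -22  93  -1  46 121]
 [ 64  31 -47  93  17  48 109]
 [ 68  33 -52  93  21  48 107]
 [ 70  35 -56  93  25  49 104]
 [ 80  48 -74  93  47  56  92]
 [ 82  54 -79  93  54  59  89]]
shelf b flip 29
[[-34  39  70  99 -57  59 147]
 [ 13  19   9  99 -16  45 124]
 [ 18  19   3  99 -13  45 122]
 [ 35  19 -17  99  -4  44 116]
 [ 57  24 -43  99  12  45 106]
 [ 66  28 -54  99  21  46 100]
 [ 76  40 -72  99  41  51  88]
 [ 79  47 -78  99  50  55  83]]
mid 35 flip 31
[[-84 -16  62 112  39  49  45]
 [-72 -11  52 112  32  46  50]
 [-35  -7  19 112  21  44  57]
 [-16  -7   1 112  18  43  59]
 [  5  -7 -19 112  14  43  62]
 [ 13  -7 -27 112  12  43  63]
 [ 29  -9 -41 112   8  42  66]
 [ 47 -13 -57 112  -1  42  72]]
mid 50 flip 30
[[-67 -17  44 123  61  37  24]
 [-62 -16  39 123  58  35  25]
 [-37 -13  17 123  48  31  31]
 [-22 -12   4 123  43  29  35]
 [-15 -12  -2 123  41  28  36]
 [ -2 -13 -15 123  35  27  40]
 [ 19 -15 -34 123  24  25  49]
 [ 29 -17 -43 123  15  24  55]]
mid 64 flip 31
[[-60 -17  36 131  95  33 -10]
 [-53 -16  30 131  93  31 -10]
 [-28 -14   7 131  89  26 -11]
 [-26 -14   5 131  89  25 -11]
 [-15 -14  -5 131  87  23 -10]
 [ 12 -16 -31 131  81  18  -9]
 [ 18 -17 -36 131  79  16  -8]
 [ 19 -17 -37 131  78  16  -8]]
```

Request:
drive_tool(
  moves=[
    [[3,19,0],[0,0,0],1],
    [[3,19,0],[0,0,0],1],
    [[3,19,0],[0,0,0],1],
    [[3,19,0],[0,0,0],1],
    [[3,19,0],[0,0,0],1],
    [[3,19,0],[0,0,0],1],
    [[3,19,0],[0,0,0],1],
    [[3,19,0],[0,0,0],1],
    [[3,19,0],[0,0,0],1],
    [[3,19,0],[0,0,0],1],
    [[3,19,0],[0,0,0],1],
    [[3,19,0],[0,0,0],1],
  ],
)

```text
time_s: 11.38
tool_pos: [0.6593, -0.1529, 0.3344]
tool_rot: [-179.3, -58.0, -5.3]
force: [0.2, -0.6, -1.3]
grip_width: 0.0592
grasp_force: 50.3
```

Run:
```python
from h import *
delta(np.array([.6687,-.2769,.1391])+.085*ns,Rt(u,TS)); o=env.get_obs(); print(o["qpos"],o["grip_width"],o["tool_rot"])
```

```text
pos [ 0.6593 -0.1529  0.3344] turn rotvec(rad) [ 0.088 -0.661 -0.12 ] | shift mm, now-axes [-102.2  127.8   52.9] final-axes [-65.7 124.3  99. ]
[-16.65480534 -14.18770484  28.60666836 123.5959481  -10.57949935
  11.72949843 -70.77596112] 0.059241420278886604 [-179.26892831  -57.95438123   -5.28051972]
```

Rotate back to shelf tilt.

Request:
drive_tool(
  moves=[
    [[0,0,0],[0.008,-0.06,-0.011],1],
    [[0,0,0],[0.008,-0.06,-0.011],1],
    [[0,0,0],[0.008,-0.06,-0.011],1],
    [[0,0,0],[0.008,-0.06,-0.011],1],
    [[0,0,0],[0.008,-0.06,-0.011],1],
    [[0,0,0],[0.008,-0.06,-0.011],1],
    [[0,0,0],[0.008,-0.06,-0.011],1],
    [[0,0,0],[0.008,-0.06,-0.011],1],
    [[0,0,0],[0.008,-0.06,-0.011],1],
    [[0,0,0],[0.008,-0.06,-0.011],1],
    [[0,0,0],[0.008,-0.06,-0.011],1],
    [[0,0,0],[0,0,0],1],
  ],
)

```text
time_s: 12.38
tool_pos: [0.6609, -0.1528, 0.3351]
tool_rot: [179.7, -20.0, 3.7]
force: [0.6, 1.3, -2.1]
grip_width: 0.0592
grasp_force: 50.3
```

Run:
```python
from h import *
delta(np.array([.6687,-.2769,.1391])+.085*ns,Rt(u,TS)); o=env.get_obs(); print(o["qpos"],o["grip_width"],o["tool_rot"])
```

```text
pos [ 0.6609 -0.1528  0.3351] turn rotvec(rad) [0.006 0.001 0.001] | shift mm, now-axes [-67.4 123.8  99.8] final-axes [-67.4 124.4  99. ]
[-13.51959859   6.6483674   29.9020974   90.27093825 -10.49993092
  65.16401661 -67.82235746] 0.05916058749204196 [179.66677227 -20.02018977   3.73368011]
```

Request:
drive_tool(
  moves=[
    [[-7,12,10],[0,0,0],1],
    [[-7,12,10],[0,0,0],1],
    [[-7,12,10],[0,0,0],1],
    [[-7,12,10],[0,0,0],1],
    [[-7,12,10],[0,0,0],1],
    [[-7,12,10],[0,0,0],1],
    [[-7,12,10],[0,0,0],1],
    [[-7,12,10],[0,0,0],1],
    [[-7,12,10],[0,0,0],1],
    [[-4,16,9],[0,0,0],1],
    [[0,0,0],[0,0,0],1],
    [[0,0,0],[0,0,0],1],
  ],
)

```text
time_s: 13.38
tool_pos: [0.6376, -0.2788, 0.2181]
tool_rot: [179.9, -20.1, 3.6]
force: [0.3, 0.2, -1.9]
grip_width: 0.0594
grasp_force: 50.3
```

Run:
```python
from panels import *
for i in range(3): delta(np.array([.6687,-.2769,.1391]),Rt(u,TS)); env.read_camera("top")
X=rayplane
```

```text
top 163 s -8.6 40.2 lane -93.1 -60.5
top 922 s -77.1 39.6 lane -29.4 28.7
side 677 s -78.1 37.5 lane -24.8 32.9
pos [ 0.6393 -0.2766  0.2196] turn rotvec(rad) [ 0.    -0.004  0.001] | shift mm, now-axes [-0.3  2.2 85.7] final-axes [-0.   2.2 85.7]
pos [ 0.6396 -0.2761  0.2199] turn rotvec(rad) [-0.    -0.004  0.002] | shift mm, now-axes [-0.8  2.6 85.8] final-axes [-0.4  2.6 85.8]
pos [ 0.6397 -0.276   0.22  ] turn rotvec(rad) [-0.    -0.005  0.003] | shift mm, now-axes [-1.   2.8 85.9] final-axes [-0.6  2.8 85.9]
```

Request:
drive_tool(
  moves=[
    [[0,2,12],[0,0,0],1],
    [[0,0,15],[0,0,0],1],
    [[0,0,15],[0,0,0],1],
    [[0,0,15],[0,0,0],1],
    [[0,0,12],[0,0,0],1],
    [[0,0,8],[0,0,0],1],
    [[0,0,4],[0,0,0],1],
    [[0,0,2],[0,0,0],1],
    [[0,0,0],[0,0,0],1],
    [[0,0,0],[0,0,0],1],
    [[0,0,0],[0,0,0],1],
    [[0,0,0],[0,0,0],1],
  ],
)

```text
time_s: 14.63
tool_pos: [0.6681, -0.2776, 0.1422]
tool_rot: [180.0, -20.3, 3.8]
force: [0.2, 0.3, -1.3]
grip_width: 0.0593
grasp_force: 50.3
```

Run:
```python
from panels import *
delta(np.array([.6687,-.2769,.1391]),Rt(u,TS)); print(env.get_obs()["force"])
```

```text
top 876 s -77.8 39.6 lane -30.2 28.7
side 159 s 9.9 48.1 lane -100.8 -44.0
side 682 s -78.1 37.5 lane -24.8 32.9
pos [ 0.668  -0.2774  0.1419] turn rotvec(rad) [ 0.    -0.004  0.001] | shift mm, now-axes [-0.3 -0.4  2.8] final-axes [-0.3 -0.4  2.8]
[-0.30663188 -0.10137293 -1.65800726]
```

Request:
drive_tool(
  moves=[
    [[0,0,1],[0,0,0],1],
    [[0,0,1],[0,0,0],1],
    [[0,0,0.5],[0,0,0],1],
    [[0,0,0],[0,0,0],1],
    [[0,0,0],[0,0,0],1],
    [[0,0,0],[0,0,0],1],
  ],
)

```text
time_s: 15.23
tool_pos: [0.6688, -0.2772, 0.1392]
tool_rot: [180.0, -20.3, 3.8]
force: [-1.2, 0.9, 0.9]
grip_width: 0.059
grasp_force: 50.4
```

Contact (force flips up). Release and withdraw.

Request:
drive_tool(
  moves=[
    [[0,0,0],[0,0,0],0.3],
    [[0,0,0],[0,0,0],0.2],
    [[0,0,0],[0,0,0],0.1],
    [[0,0,0],[0,0,0],0],
    [[0,0,0],[0,0,0],0],
    [[0,0,-5],[0,0,0],0],
    [[0,0,-15],[0,0,0],0],
    [[0,0,-20],[0,0,0],0],
    [[0,0,-20],[0,0,0],0],
    [[0,0,-20],[0,0,0],0],
    [[0,0,-20],[0,0,0],0],
    [[0,0,-20],[0,0,0],0],
  ],
)

```text
time_s: 16.23
tool_pos: [0.6265, -0.2805, 0.254]
tool_rot: [180.0, -20.3, 3.7]
force: [1.1, 0.0, -0.6]
grip_width: 0.087
grasp_force: 0.0
```

Run:
```python
from panels import *
delta(board(.107,-.073,.007)+.12*ns,Rt(u,TS)@np.diag([-1,-1,1])); o=env.get_obs(); print(o["qpos"])
```

```text
top 182 s 10.5 42.6 lane -103.4 -45.2
top 913 s -77.1 39.6 lane -29.4 28.7
side 362 s 46.1 126.8 lane -97.7 -36.7
side 691 s -78.1 37.5 lane -24.8 32.9
pos [ 0.6278 -0.2822  0.2575] turn rotvec(rad) [ 0.018  0.005 -3.141] | shift mm, now-axes [-3.3 -3.1  5.7] final-axes [3.2 3.1 5.7]
[ -2.64508107  11.34853679  34.20587374  95.0512966  -20.48131433
  59.3289652  -48.23356036]
```

Request:
drive_tool(
  moves=[
    [[0,0,0],[0,0,-0.12],0],
    [[0,0,0],[0,0,-0.12],0],
    [[0,0,0],[0,0,-0.12],0],
    [[0,0,0],[0,0,-0.12],0],
    [[0,0,0],[0,0,-0.12],0],
    [[0,0,0],[0,0,-0.12],0],
    [[0,0,0],[0,0,-0.12],0],
    [[0,0,0],[0,0,-0.12],0],
    [[0,0,0],[0,0,-0.12],0],
    [[0,0,0],[0,0,-0.12],0],
    [[0,0,0],[0,0,-0.12],0],
    [[0,0,0],[0,0,-0.12],0],
  ],
)

```text
time_s: 17.33
tool_pos: [0.627, -0.2798, 0.2512]
tool_rot: [159.9, -2.5, 87.0]
force: [0.1, -0.6, -0.2]
grip_width: 0.0872
grasp_force: 0.0
```

Request:
drive_tool(
  moves=[
    [[0,0,0],[0,0,-0.12],0],
    [[0,0,0],[0,0,-0.12],0],
    [[0,0,0],[0,0,-0.12],0],
    [[0,0,0],[0,0,-0.12],0],
    [[0,0,0],[0,0,-0.12],0],
    [[0,0,0],[0,0,-0.12],0],
    [[0,0,0],[0,0,-0.12],0],
    [[0,0,0],[0,0,-0.12],0],
    [[0,0,0],[0,0,-0.12],0],
    [[0,0,0],[0,0,-0.12],0],
    [[0,0,0],[0,0,-0.12],0],
    [[0,0,0],[0,0,-0.12],0],
  ],
)

```text
time_s: 18.33
tool_pos: [0.627, -0.2798, 0.2512]
tool_rot: [174.7, 19.5, 168.2]
force: [0.2, 0.3, -0.1]
grip_width: 0.0871
grasp_force: 0.0
```

Request:
drive_tool(
  moves=[
    [[0,0,0],[0,0,-0.12],0],
    [[0,0,0],[0,0,-0.12],0],
    [[0,0,0],[0,0,-0.02],0],
    [[0,0,0],[0,0,0],0],
    [[0,0,0],[0,0,0],0],
    [[0,0,0],[0,0,0],0],
  ],
)

```text
time_s: 18.83
tool_pos: [0.6272, -0.2799, 0.2514]
tool_rot: [179.9, 20.2, -176.5]
force: [0.4, 0.4, 0.2]
grip_width: 0.0867
grasp_force: 0.0
```

Run:
```python
from h import *
delta(board(.107,-.073,.007),Rt(u,TS)@np.diag([-1,-1,1])); o=env.get_obs(); print(o["qpos"],o["tool_rot"])
```

```text
pos [ 0.6272 -0.2799  0.2514] turn rotvec(rad) [ 0.     0.003 -0.002] | shift mm, now-axes [  1.1   0.7 120.1] final-axes [  0.7   0.7 120.1]
[ 13.33886148  10.68432646  15.50709249  94.74041604 -15.75400964
  58.44910396 128.05069927] [ 179.93334711   20.2482622  -176.45071186]
```

Matches the IK family. Descend, grip.

Request:
drive_tool(
  moves=[
    [[0,0,20],[0,0,0],0],
    [[0,0,20],[0,0,0],0],
    [[0,0,20],[0,0,0],0],
    [[0,0,20],[0,0,0],0],
    [[0,0,16],[0,0,0],0],
    [[0,0,14],[0,0,0],0],
    [[0,0,8],[0,0,0],0],
    [[0,0,2],[0,0,0],0],
    [[0,0,0],[0,0,0],0],
    [[0,0,0],[0,0,0],0],
    [[0,0,0],[0,0,0],0],
    [[0,0,0],[0,0,0],0],
  ],
)

```text
time_s: 19.83
tool_pos: [0.6691, -0.2777, 0.1402]
tool_rot: [-180.0, 20.4, -176.3]
force: [0.6, 0.2, -0.2]
grip_width: 0.0869
grasp_force: 0.0
```

Request:
drive_tool(
  moves=[
    [[0,0,0],[0,0,0],1],
    [[0,0,0],[0,0,0],1],
    [[0,0,0],[0,0,0],1],
    [[0,0,0],[0,0,0],1],
    [[0,0,0],[0,0,0],1],
    [[0,0,0],[0,0,0],1],
    [[0,0,0],[0,0,0],1],
  ],
  newtons=50,
)

```text
time_s: 20.42
tool_pos: [0.6687, -0.2771, 0.1388]
tool_rot: [180.0, 20.3, -176.3]
force: [-0.2, 0.1, 1.1]
grip_width: 0.0596
grasp_force: 50.0
```

Run:
```python
from h import *
o=env.get_obs(); d=o["tool_pos"]-O; print("TCP s,lane,h",d@us,d@v,d@ns)
F=np.diag([-1,-1,1]); W=o["tool_pos"]+[-.05,.08,.17]; print(W); delta(W,Rt(u,TS)@F)
P,R=place(-.052,lift=.1); R=R@F; print("W->pre", 1e3*R.T@(P+[0,0,.1]-W)); print(Ro.from_matrix((Rt(u,TS)@F).T@R).as_rotvec())
```

```text
TCP s,lane,h 0.10819868924100678 -0.07364793199456895 0.0071758845047735845
[ 0.61872425 -0.19709422  0.30884192]
pos [ 0.6687 -0.2771  0.1388] turn rotvec(rad) [ 0.     0.003 -0.   ] | shift mm, now-axes [ -16.9   83.1 -174.9] final-axes [ -16.3   83.1 -175. ]
W->pre [  8.95929804 443.25573343  14.65054287]
[ 0.12035263 -0.76500382  0.13353966]
```

Request:
drive_tool(
  moves=[
    [[0,0,-5],[0,0,0],1],
    [[0,0,-10],[0,0,0],1],
    [[0,0,-15],[0,0,0],1],
    [[0,0,-18],[0,0,0],1],
    [[0,0,-18],[0,0,0],1],
    [[-2,10,-18],[0,0,0],1],
    [[-2,12,-18],[0,0,0],1],
    [[-3,12,-18],[0,0,0],1],
    [[-3,12,-18],[0,0,0],1],
    [[-3,12,-18],[0,0,0],1],
    [[-3,12,-18],[0,0,0],1],
    [[0,12,0],[0,0,0],1],
  ],
)

```text
time_s: 21.42
tool_pos: [0.619, -0.1993, 0.3147]
tool_rot: [-179.8, 20.8, -176.3]
force: [0.2, -0.5, -0.2]
grip_width: 0.0595
grasp_force: 50.0
```

Request:
drive_tool(
  moves=[
    [[0,25,0],[0.01,-0.064,0.011],1],
    [[0,25,0],[0.01,-0.064,0.011],1],
    [[0,25,0],[0.01,-0.064,0.011],1],
    [[0,25,0],[0.01,-0.064,0.011],1],
    [[0,25,0],[0.01,-0.064,0.011],1],
    [[0,25,0],[0.01,-0.064,0.011],1],
    [[0,25,0],[0.01,-0.064,0.011],1],
    [[0,25,0],[0.01,-0.064,0.011],1],
    [[0,25,0],[0.01,-0.064,0.011],1],
    [[0,25,0],[0.01,-0.064,0.011],1],
    [[0,25,0],[0.01,-0.064,0.011],1],
    [[0,25,0],[0.01,-0.064,0.011],1],
  ],
)

```text
time_s: 22.42
tool_pos: [0.6188, 0.0486, 0.3044]
tool_rot: [-177.9, 57.4, 175.9]
force: [-0.8, -0.3, -2.0]
grip_width: 0.0593
grasp_force: 50.0
```

Run:
```python
from h import *
F=np.diag([-1,-1,1]); P,R=place(-.052,lift=.1); delta(P+[0,0,.1],R@F);delta(P,R@F); o=env.get_obs(); print(o["qpos"],o["grip_width"],o["tool_rot"])
```

```text
pos [0.6188 0.0486 0.3044] turn rotvec(rad) [-0.002 -0.115  0.021] | shift mm, now-axes [-15.3 198.9  35.3] final-axes [ -6.9 199.1  37. ]
pos [0.6188 0.0486 0.3044] turn rotvec(rad) [-0.002 -0.115  0.021] | shift mm, now-axes [ 69.  200.9  89.1] final-axes [ 83.  199.1  80.9]
[ 15.74456519 -17.28706615 -29.10778742 129.26194799  44.15282045
  15.96649296  30.87918038] 0.05926993373929668 [-177.9145664    57.4051174   175.87551862]
```

Request:
drive_tool(
  moves=[
    [[0,15,15],[0,0,0],1],
    [[0,20,15],[0,0,0],1],
    [[0,20,5],[0,0,0],1],
    [[0,20,0],[0,0,0],1],
    [[0,20,0],[0,0,0],1],
    [[0,20,0],[0,0,0],1],
    [[0,20,0],[0,0,0],1],
    [[0,20,0],[0,0,0],1],
    [[0,20,0],[0,0,0],1],
    [[0,20,0],[0,0,0],1],
    [[0,5,0],[0,0,0],1],
    [[0,0,0],[0,0,0],1],
  ],
)

```text
time_s: 23.42
tool_pos: [0.6684, 0.2462, 0.2821]
tool_rot: [-178.1, 57.3, 175.9]
force: [-0.5, -1.0, -1.5]
grip_width: 0.0596
grasp_force: 50.0
```

Run:
```python
from h import *
F=np.diag([-1,-1,1]); P,R=place(-.052,lift=.1); delta(P,R@F); o=env.get_obs(); print(o["qpos"],o["grip_width"],o["tool_rot"])
```

```text
pos [0.6684 0.2462 0.2821] turn rotvec(rad) [ 0.002 -0.116  0.021] | shift mm, now-axes [69.2 -1.4 54.8] final-axes [75.  -2.9 46.4]
[ 19.86895012   7.77070487 -61.86633562 114.79210123  78.72228571
  44.41683008  -7.40444041] 0.059647117394429225 [-178.14092987   57.33818448  175.90893177]
```

Request:
drive_tool(
  moves=[
    [[0,0,0],[0,-0.058,0.01],1],
    [[0,0,0],[0,-0.058,0.01],1],
    [[0,0,15],[0,0,0],1],
    [[0,-1,15],[0,0,0],1],
    [[12,-2,16],[0,0,0],1],
    [[15,0,0],[0,0,0],1],
    [[15,0,0],[0,0,0],1],
    [[15,0,0],[0,0,0],1],
    [[15,0,0],[0,0,0],1],
    [[0,0,0],[0,0,0],1],
    [[0,0,0],[0,0,0],1],
    [[0,0,0],[0,0,0],1],
  ],
)

```text
time_s: 24.42
tool_pos: [0.679, 0.2388, 0.1981]
tool_rot: [-179.8, 64.1, 173.8]
force: [0.1, 0.2, -1.9]
grip_width: 0.0594
grasp_force: 50.0
```

Run:
```python
from h import *
F=np.diag([-1,-1,1]); P,R=place(-.052); delta(P,R@F); o=env.get_obs(); print(o["qpos"],o["grip_width"],o["tool_rot"])
p,d,P=snap("side"); cv2.imwrite("pics/s4.png",cv2.resize(p[150:400,130:430],None,fx=2.5,fy=2.4))
```

```text
pos [0.679  0.2388 0.1981] turn rotvec(rad) [-0.002  0.002  0.001] | shift mm, now-axes [104.4   3.4  -0.7] final-axes [104.5   3.3  -0.5]
[ 11.7771687   20.52998691 -56.44288271 121.39215107 107.12027293
  54.80846306 -32.98973794] 0.05944992790190311 [-179.75025883   64.10467064  173.77305914]
```

View pics/s4.png

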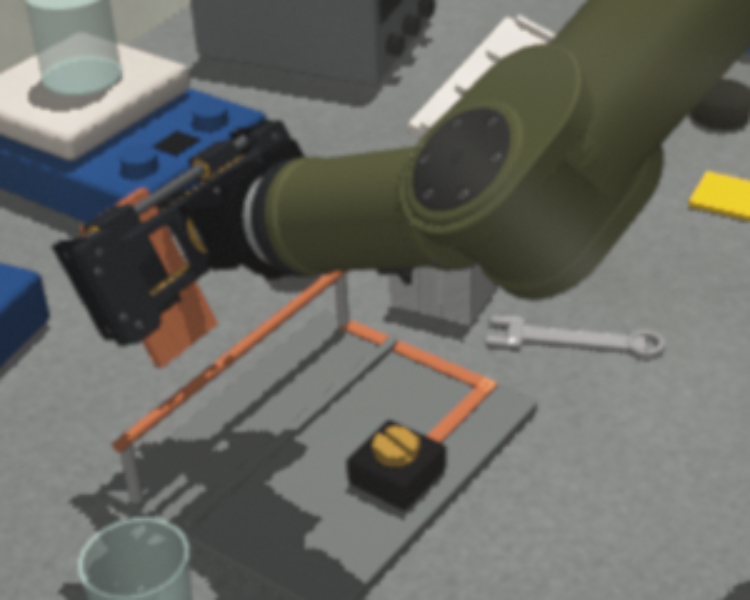

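Run:
```python
from ik import *
def pts7(q):
    return [fk0(q,[pp[0],pp[1],0,0],S)[0],fk0(q,[pp[0],pp[1],pp[2],0],S)[0],fk0(q,pp,S)[0]]
q=env.get_obs()["qpos"]; F=np.diag([-1,-1,1])
print(np.round(pts7(q),3))
P,R=place(-.052); q2,c=ik(P,R@F,q); print(q2.round(),c,np.round(pts7(q2),3))
```

```text
[[ 0.139 -0.029  0.666]
 [ 0.348  0.308  0.324]
 [ 0.625  0.277  0.189]]
[  8.  30. -47. 123. 121.  57. -44.] 5.386504876791443e-07 [[ 0.202 -0.027  0.637]
 [ 0.357  0.278  0.24 ]
 [ 0.633  0.247  0.104]]
```

Request:
drive_tool(
  moves=[
    [[12,1,0],[0,0,0],1],
    [[12,1,0],[0,0,0],1],
    [[12,1,0],[0,0,0],1],
    [[12,0,0],[0,0,0],1],
    [[12,0,0],[0,0,0],1],
    [[12,0,0],[0,0,0],1],
    [[12,0,0],[0,0,0],1],
    [[8,0,0],[0,0,0],1],
    [[4,0,0],[0,0,0],1],
    [[0,0,0],[0,0,0],1],
    [[0,0,0],[0,0,0],1],
    [[0,0,0],[0,0,0],1],
  ],
)

```text
time_s: 25.47
tool_pos: [0.637, 0.2478, 0.111]
tool_rot: [-179.9, 64.0, 173.8]
force: [0.1, 1.2, -2.1]
grip_width: 0.059
grasp_force: 50.0
```

Run:
```python
from h import *
F=np.diag([-1,-1,1]); P,R=place(-.052); delta(P,R@F); o=env.get_obs(); print(o["grip_width"],o["force"])
```

```text
pos [0.637  0.2478 0.111 ] turn rotvec(rad) [-0.     0.001  0.001] | shift mm, now-axes [ 7.4 -0.9 -0.3] final-axes [ 7.4 -0.9 -0.3]
0.058993648510543416 [ 0.07177491  1.24749696 -2.09182947]
```

Request:
drive_tool(
  moves=[
    [[2,0,0],[0,0,0],1],
    [[2,0,0],[0,0,0],1],
    [[2,0,0],[0,0,0],1],
    [[1,0,0],[0,0,0],1],
    [[0,0,0],[0,0,0],1],
    [[0,0,0],[0,0,0],1],
    [[0,0,0],[0,0,0],1],
  ],
)

```text
time_s: 26.05
tool_pos: [0.6334, 0.2479, 0.1039]
tool_rot: [-179.8, 64.0, 173.8]
force: [-0.8, 0.3, -1.7]
grip_width: 0.0593
grasp_force: 50.0
```

Request:
drive_tool(
  moves=[
    [[1,0,0],[0,0,0],1],
    [[0,0,0],[0,0,0],1],
    [[1,0,0],[0,0,0],1],
    [[0,0,0],[0,0,0],1],
    [[0,0,0],[0,0,0],1],
    [[0,0,0],[0,0,0],1],
  ],
)

```text
time_s: 26.55
tool_pos: [0.6334, 0.2479, 0.1034]
tool_rot: [-179.8, 64.1, 173.8]
force: [2.0, -0.9, 2.9]
grip_width: 0.0591
grasp_force: 50.0
```

Request:
drive_tool(
  moves=[
    [[0,0,1],[0,0,0],1],
    [[0,0,1],[0,0,0],1],
    [[0,0,0],[0,0,0],1],
    [[0,0,0],[0,0,0],1],
    [[0,0,0],[0,0,0],1],
  ],
)

```text
time_s: 26.97
tool_pos: [0.6351, 0.2478, 0.1026]
tool_rot: [-179.8, 64.1, 173.8]
force: [0.9, -0.8, 7.0]
grip_width: 0.059
grasp_force: 50.0
```

Request:
drive_tool(
  moves=[
    [[-0.6,0,1],[0,0,0],1],
    [[-0.6,0,1],[0,0,0],1],
    [[0,0,0],[0,0,0],1],
    [[0,0,0],[0,0,0],1],
    [[0,0,0],[0,0,0],1],
  ],
)

```text
time_s: 27.38
tool_pos: [0.6367, 0.2477, 0.1019]
tool_rot: [-179.8, 64.0, 173.9]
force: [0.7, -2.2, 5.1]
grip_width: 0.0592
grasp_force: 50.0
```

Run:
```python
from h import *
for n in("side","top"):
    p,d,P=snap(n,"pl_"+n)
    for c in comps(orange(p),150):
        Q=P[c[:,1],c[:,0]]; Q=Q[(d[c[:,1],c[:,0]]>0)]
        if np.median(Q[:,1])>.05: print(n,len(c),c.min(0),c.max(0),np.median(Q,0).round(3),Q[:,2].min().round(3),Q[:,2].max().round(3))
p=cv2.imread("pics/pl_side.png"); cv2.imwrite("pics/s5.png",cv2.resize(p[220:400,140:320],None,fx=3.3,fy=3.3,interpolation=cv2.INTER_CUBIC))
```

```text
side 163 [187 281] [213 303] [0.645 0.24  0.117] 0.108 0.155
side 301 [214 322] [237 351] [0.596 0.249 0.026] 0.013 0.11
top 341 [222 182] [244 200] [0.634 0.25  0.099] 0.009 0.127
top 280 [260 223] [300 256] [0.481 0.093 0.014] 0.003 0.029
```

View pics/s5.png

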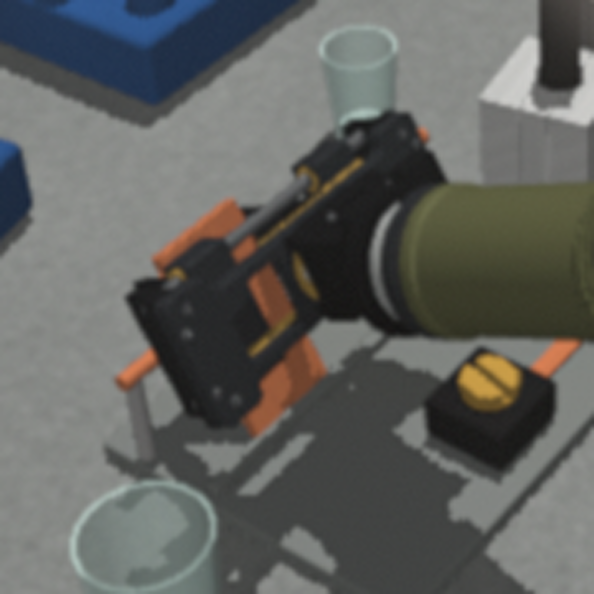

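Request:
drive_tool(
  moves=[
    [[0,0,0],[0,0,0],0.28],
    [[0,0,0],[0,0,0],0.25],
    [[0,0,0],[0,0,0],0.22],
    [[0,0,0],[0,0,0],0.2],
    [[0,0,0],[0,0,0],0.18],
    [[0,0,0],[0,0,0],0.16],
    [[0,0,0],[0,0,0],0.16],
    [[0,0,-5],[0,0,0],0.16],
    [[0,0,-10],[0,0,0],0.16],
    [[0,0,-15],[0,0,0],0.16],
    [[0,0,-15],[0,0,0],0.16],
    [[0,0,-20],[0,0,0],0.16],
  ],
)

```text
time_s: 28.48
tool_pos: [0.5776, 0.2538, 0.1301]
tool_rot: [-179.8, 64.0, 173.8]
force: [0.8, -0.4, 0.7]
grip_width: 0.073
grasp_force: 0.0
```

```bash
cat > chk.py <<'E'
from h import *
def chk():
  for n in("side","top"):
    p,d,P=snap(n)
    for c in comps(orange(p),100):
        Q=P[c[:,1],c[:,0]]; Q=Q[(d[c[:,1],c[:,0]]>0)]; X=Q-RAIL; x=-X@ru-.075; y=-X@rv
        k=(abs(y)<.13)&(x<-.02)&(Q[:,2]>.015)&(Q[:,2]<.14); 
        if k.sum()>60: print(n,len(c),"rack x %.3f..%.3f y %.3f..%.3f z %.3f..%.3f"%(*np.percentile(x[k],[2,98]),*np.percentile(y[k],[2,98]),*np.percentile(Q[k,2],[2,98])),"lean",np.degrees(np.arctan(-np.polyfit(Q[k,2],x[k],1)[0])).round(1))
if __name__=="__main__": chk(); o=env.get_obs(); print(o["grip_width"],o["tool_pos"],o["force"])
E
python3 chk.py
```

```text
side 1022 rack x -0.090..-0.035 y -0.122..-0.027 z 0.023..0.119 lean 27.1
top 779 rack x -0.091..-0.034 y -0.114..0.114 z 0.024..0.120 lean 29.1
0.07326376700491166 [0.5762395  0.2561126  0.13137582] [-0.4581653   0.04589424  0.11894662]
```

Request:
drive_tool(
  moves=[
    [[0,0,-15],[0,0,0],0.3],
    [[0,0,-15],[0,0,0],0.5],
    [[-15,0,-10],[0,0.03,0],1],
    [[-25,0,0],[-0.01,0.06,-0.01],1],
    [[-25,0,0],[-0.01,0.065,-0.01],1],
    [[-25,0,0],[-0.01,0.07,-0.012],1],
    [[-25,0,0],[-0.01,0.07,-0.012],1],
    [[-25,0,0],[-0.01,0.07,-0.012],1],
    [[-15,0,0],[-0.01,0.07,-0.012],1],
    [[0,-15,0],[-0.01,0.07,-0.012],1],
    [[0,-20,0],[-0.01,0.07,-0.012],1],
    [[0,-20,0],[-0.01,0.07,-0.012],1],
  ],
)

```text
time_s: 29.58
tool_pos: [0.6132, 0.1943, 0.2547]
tool_rot: [-178.5, 30.2, -179.1]
force: [0.0, -1.0, 0.2]
grip_width: 0.0035
grasp_force: 0.0
```

Run:
```python
from h import *
F=np.diag([-1,-1,1]); P=board(-.097,0.001,.026); delta(P+ns*.07,Rt(u,TS)@F); o=env.get_obs(); print(o["qpos"],o["grip_width"],o["tool_rot"])
```

```text
pos [0.6132 0.1943 0.2547] turn rotvec(rad) [-0.048  0.177 -0.047] | shift mm, now-axes [ 205.8 -408.5   10.1] final-axes [ 221.4 -399.4   28.6]
[ 37.01284332   2.61789285 -65.21757914 107.35062605  23.36295921
  46.99085332  50.49129719] 0.0035097685939614667 [-178.47604292   30.20315596 -179.12964057]
```

Request:
drive_tool(
  moves=[
    [[0,-33,0],[-0.016,0.059,-0.016],1],
    [[0,-33,0],[-0.016,0.059,-0.016],1],
    [[0,-33,0],[-0.016,0.059,-0.016],1],
    [[0,-33,0],[0,0,0],1],
    [[0,-33,0],[0,0,0],1],
    [[0,-33,0],[0,0,0],1],
    [[0,-33,0],[0,0,0],1],
    [[0,-33,0],[0,0,0],1],
    [[0,-33,0],[0,0,0],1],
    [[0,-33,0],[0,0,0],1],
    [[0,-33,0],[0,0,0],1],
    [[0,-33,0],[0,0,0],1],
  ],
)

```text
time_s: 30.58
tool_pos: [0.6336, -0.203, 0.2553]
tool_rot: [-179.9, 20.1, -176.4]
force: [0.5, -0.1, 0.7]
grip_width: 0.0
grasp_force: 0.0
```

Request:
drive_tool(
  moves=[
    [[22,0,0],[0,0,0],1],
    [[22,0,0],[0,0,0],1],
    [[22,0,0],[0,0,0],1],
    [[22,0,0],[0,0,0],1],
    [[22,0,0],[0,0,0],1],
    [[22,0,0],[0,0,0],1],
    [[22,0,0],[0,0,0],1],
    [[22,0,0],[0,0,0],1],
    [[22,0,0],[0,0,0],1],
    [[10,0,0],[0,0,0],1],
    [[0,0,0],[0,0,0],1],
    [[0,0,0],[0,0,0],1],
  ],
)

```text
time_s: 31.58
tool_pos: [0.4391, -0.2136, 0.184]
tool_rot: [-179.9, 20.1, -176.4]
force: [0.3, 0.0, 0.0]
grip_width: 0.0004
grasp_force: 0.0
```

Run:
```python
from panels import *
F=np.diag([-1,-1,1]); P=board(-.097,0.001,.026); delta(P,Rt(u,TS)@F); o=env.get_obs(); print(o["qpos"],o["grip_width"],o["tool_rot"])
import chk; chk.chk()
```

```text
top 947 s -77.1 39.4 lane -29.4 29.4
side 709 s -78.1 38.9 lane -24.3 32.6
pos [ 0.4403 -0.2133  0.1846] turn rotvec(rad) [-0.001  0.002 -0.   ] | shift mm, now-axes [ 10.9  -3.7 100.9] final-axes [ 10.7  -3.8 100.9]
[ 77.95841688 -11.97144104 -42.04508011 121.94490413 -25.82328394
  53.53879027 142.16906854] 0.00047264972361759115 [-179.94244521   20.19241708 -176.32149675]
side 2139 rack x -0.089..-0.033 y -0.110..0.097 z 0.020..0.118 lean 29.8
top 813 rack x -0.090..-0.033 y -0.114..0.115 z 0.022..0.119 lean 29.6
```

Request:
drive_tool(
  moves=[
    [[11,-4,10],[0,0,0],1],
    [[0,0,20],[0,0,0],1],
    [[0,0,20],[0,0,0],1],
    [[0,0,20],[0,0,0],1],
    [[0,0,15],[0,0,0],1],
    [[0,0,10],[0,0,0],1],
    [[0,0,5],[0,0,0],1],
    [[0,0,0],[0,0,0],1],
    [[0,0,0],[0,0,0],1],
    [[0,0,0],[0,0,0],1],
  ],
)

```text
time_s: 32.62
tool_pos: [0.4641, -0.2163, 0.087]
tool_rot: [-179.9, 20.2, -176.4]
force: [0.3, -0.3, -1.0]
grip_width: 0.0003
grasp_force: 0.0
```

Run:
```python
from panels import *
F=np.diag([-1,-1,1]); delta(board(0,0.001,.026),Rt(u,TS)@F); o=env.get_obs(); print(o["force"])
```

```text
top 970 s -80.3 39.4 lane -29.4 29.9
side 674 s -78.0 38.9 lane -24.0 32.9
pos [ 0.4639 -0.2165  0.0871] turn rotvec(rad) [-0.002  0.002 -0.001] | shift mm, now-axes [-97.9   1.1   1.5] final-axes [-97.9   0.9   1.3]
[ 0.30490039 -0.10065858 -0.75328808]
```

Request:
drive_tool(
  moves=[
    [[-6,0,1],[0,0,0],1],
    [[-9,0,0],[0,0,0],1],
    [[-9,0,0],[0,0,0],1],
    [[-9,0,0],[0,0,0],1],
    [[-9,0,0],[0,0,0],1],
    [[-9,0,0],[0,0,0],1],
    [[-9,0,0],[0,0,0],1],
    [[-9,0,0],[0,0,0],1],
    [[-9,0,0],[0,0,0],1],
    [[-5,0,0],[0,0,0],1],
    [[0,0,0],[0,0,0],1],
    [[0,0,0],[0,0,0],1],
  ],
)

```text
time_s: 33.72
tool_pos: [0.5421, -0.2109, 0.1142]
tool_rot: [-180.0, 20.2, -176.4]
force: [0.8, 0.3, -0.3]
grip_width: 0.0004
grasp_force: 0.0
```

Run:
```python
from panels import *
F=np.diag([-1,-1,1]); delta(board(0,0.001,.026),Rt(u,TS)@F); o=env.get_obs(); print(o["force"])
```

```text
top 921 s 3.0 115.5 lane -29.3 29.4
side 659 s -5.0 114.1 lane -23.9 36.9
pos [ 0.5416 -0.2111  0.1139] turn rotvec(rad) [-0.001  0.002 -0.002] | shift mm, now-axes [-15.6   0.6  -0.1] final-axes [-15.6   0.6  -0.2]
[-0.05609477 -0.00504264 -0.33392499]
```

Request:
drive_tool(
  moves=[
    [[-5,0,0],[0,0,0],1],
    [[-5,0,0],[0,0,0],1],
    [[-4,0,0],[0,0,0],1],
    [[0,0,0],[0,0,0],1],
    [[0,0,0],[0,0,0],1],
    [[6,0,0],[0,0,0],1],
    [[0,0,-20],[0,0,0],1],
    [[0,0,-30],[0,0,0],1],
    [[0,0,-30],[0,0,0],1],
    [[0,0,-20],[0,0,0],0],
    [[0,0,0],[0,0,0],0],
    [[0,0,0],[0,0,0],0],
  ],
)

```text
time_s: 34.82
tool_pos: [0.5148, -0.2136, 0.2115]
tool_rot: [-179.8, 20.2, -176.4]
force: [-0.1, 0.7, -1.2]
grip_width: 0.013
grasp_force: 0.0
```

Run:
```python
from panels import *
F=np.diag([-1,-1,1]); delta(board(.107,0.001,.007)+.1*ns,Rt(u,TS)@F); o=env.get_obs(); print(o["force"])
```

```text
top 989 s 10.8 128.7 lane -29.2 29.6
side 724 s 9.4 127.8 lane -23.7 36.8
pos [ 0.5142 -0.2125  0.2095] turn rotvec(rad) [-0.     0.    -0.002] | shift mm, now-axes [-115.5    0.4   18. ] final-axes [-115.5    0.2   18. ]
[ 0.55933208 -0.39995142 -1.51464065]
```

Request:
drive_tool(
  moves=[
    [[-20,0,0],[0,0,0],0],
    [[-20,0,0],[0,0,0],0],
    [[-20,0,0],[0,0,0],0],
    [[-20,0,0],[0,0,0],0],
    [[-20,0,0],[0,0,0],0],
    [[-16,0,0],[0,0,0],0],
    [[0,0,10],[0,0,0],0],
    [[0,0,10],[0,0,0],0],
    [[0,0,10],[0,0,0],0],
    [[0,0,0],[0,0,0],0],
    [[0,0,0],[0,0,0],0],
    [[0,0,0],[0,0,0],0],
  ],
)

```text
time_s: 35.92
tool_pos: [0.6331, -0.2054, 0.2218]
tool_rot: [-180.0, 20.1, -176.4]
force: [-0.4, 0.9, 0.6]
grip_width: 0.0867
grasp_force: 0.0
```

Run:
```python
from h import *
F=np.diag([-1,-1,1]); delta(board(.108,0.001,.007),Rt(u,TS)@F); o=env.get_obs(); print(o["grip_width"],o["qpos"])
```

```text
pos [ 0.6331 -0.2054  0.2218] turn rotvec(rad) [-0.001  0.001 -0.002] | shift mm, now-axes [-0.3  0.9 88.7] final-axes [-0.4  0.8 88.7]
0.08674228202615986 [ 64.02684755  14.18542771 -50.55065806  98.62295938   5.31326889
  53.23621103 107.28953606]
```

Request:
drive_tool(
  moves=[
    [[0,1,15],[0,0,0],0],
    [[0,0,18],[0,0,0],0],
    [[0,0,18],[0,0,0],0],
    [[0,0,18],[0,0,0],0],
    [[0,0,12],[0,0,0],0],
    [[0,0,6],[0,0,0],0],
    [[0,0,2],[0,0,0],0],
    [[0,0,0],[0,0,0],0],
    [[0,0,0],[0,0,0],0],
    [[0,0,0],[0,0,0],0],
    [[0,0,0],[0,0,0],0],
  ],
)

```text
time_s: 36.83
tool_pos: [0.6647, -0.2027, 0.1399]
tool_rot: [-179.9, 20.2, -176.4]
force: [0.6, 0.7, -0.4]
grip_width: 0.0872
grasp_force: 0.0
```

Request:
drive_tool(
  moves=[
    [[0,0,0],[0,0,0],1],
    [[0,0,0],[0,0,0],1],
    [[0,0,0],[0,0,0],1],
    [[0,0,0],[0,0,0],1],
    [[0,0,0],[0,0,0],1],
    [[0,0,0],[0,0,0],1],
    [[0,0,0],[0,0,0],1],
    [[0,0,0],[0,0,0],1],
  ],
  newtons=50,
)

```text
time_s: 37.5
tool_pos: [0.6644, -0.2024, 0.1388]
tool_rot: [-180.0, 20.1, -176.4]
force: [-0.6, 0.3, 1.4]
grip_width: 0.0593
grasp_force: 50.0
```

Run:
```python
from h import *
o=env.get_obs(); d=o["tool_pos"]-O; print("TCP s,lane,h",d@us,d@v,d@ns,o["force"])
```

```text
TCP s,lane,h 0.10862709340069558 0.0011844740055491762 0.0069999502327826105 [-0.64982781  0.28949467  1.35005092]
```

Request:
drive_tool(
  moves=[
    [[0,0,-5],[0,0,0],1],
    [[0,0,-10],[0,0,0],1],
    [[0,0,-15],[0,0,0],1],
    [[0,0,-18],[0,0,0],1],
    [[0,0,-18],[0,0,0],1],
    [[-2,5,-18],[0,0,0],1],
    [[-2,5,-18],[0,0,0],1],
    [[-3,5,-18],[0,0,0],1],
    [[-3,5,-18],[0,0,0],1],
    [[-3,5,-18],[0,0,0],1],
    [[-3,5,-18],[0,0,0],1],
    [[0,5,0],[0,0,0],1],
  ],
)

```text
time_s: 38.5
tool_pos: [0.6188, -0.17, 0.3131]
tool_rot: [-179.7, 20.5, -176.3]
force: [0.7, -1.3, -0.6]
grip_width: 0.0594
grasp_force: 50.0
```

Request:
drive_tool(
  moves=[
    [[0,20,0],[0.01,-0.064,0.011],1],
    [[0,20,0],[0.01,-0.064,0.011],1],
    [[0,20,0],[0.01,-0.064,0.011],1],
    [[0,20,0],[0.01,-0.064,0.011],1],
    [[0,20,0],[0.01,-0.064,0.011],1],
    [[0,20,5],[0.01,-0.064,0.011],1],
    [[0,20,5],[0.01,-0.064,0.011],1],
    [[0,20,5],[0.01,-0.064,0.011],1],
    [[0,20,8],[0.01,-0.064,0.011],1],
    [[0,20,8],[0.01,-0.064,0.011],1],
    [[0,20,10],[0.01,-0.064,0.011],1],
    [[0,20,10],[0.01,-0.064,0.011],1],
  ],
)

```text
time_s: 39.5
tool_pos: [0.6394, 0.0192, 0.2812]
tool_rot: [-177.0, 56.5, 176.3]
force: [-0.3, -0.4, -2.0]
grip_width: 0.0591
grasp_force: 50.0
```

Run:
```python
from h import *
F=np.diag([-1,-1,1]); P,R=place(.052,lift=.1); delta(P+[0,0,.06],R@F);delta(P,R@F); o=env.get_obs(); print(o["qpos"],o["grip_width"],o["tool_rot"])
```

```text
pos [0.6394 0.0192 0.2812] turn rotvec(rad) [-0.012 -0.13   0.026] | shift mm, now-axes [ 12.3 122.7  23.6] final-axes [ 18.6 122.   23.1]
pos [0.6394 0.0192 0.2812] turn rotvec(rad) [-0.012 -0.13   0.026] | shift mm, now-axes [ 62.4 124.4  56.7] final-axes [ 72.5 122.   49.4]
[ 44.90753341 -17.03252011 -50.35406104 128.08011488  15.00146149
   8.33540895  59.96379298] 0.05910593670290344 [-176.99449569   56.51301167  176.30230925]
```

Request:
drive_tool(
  moves=[
    [[0,10,10],[0,0,0],1],
    [[0,10,10],[0,0,0],1],
    [[0,12,5],[0,0,0],1],
    [[0,12,0],[0,0,0],1],
    [[0,12,0],[0,0,0],1],
    [[0,12,0],[0,0,0],1],
    [[0,12,0],[0,0,0],1],
    [[0,12,0],[0,0,0],1],
    [[0,12,0],[0,0,0],1],
    [[0,12,0],[0,0,0],1],
    [[0,6,0],[0,0,0],1],
    [[0,0,0],[0,0,0],1],
  ],
)

```text
time_s: 40.5
tool_pos: [0.6718, 0.1309, 0.2631]
tool_rot: [-177.3, 56.0, 176.1]
force: [-0.0, 0.7, -2.3]
grip_width: 0.0591
grasp_force: 50.0
```

Run:
```python
from h import *
F=np.diag([-1,-1,1]); P,R=place(.052,lift=.1); delta(P,R@F); o=env.get_obs(); print(o["qpos"],o["grip_width"],o["tool_rot"])
```

```text
pos [0.6718 0.1309 0.2631] turn rotvec(rad) [-0.009 -0.138  0.025] | shift mm, now-axes [60.9  9.2 32.2] final-axes [65.   7.4 23.6]
[ 55.4021816   -3.62130108 -78.86498388 121.3062064   70.34110648
  24.22842961   1.94119092] 0.0591350870910429 [-177.29939818   56.03679983  176.14101501]
```

Request:
drive_tool(
  moves=[
    [[0,2,8],[-0.003,-0.046,0.008],1],
    [[0,2,8],[-0.003,-0.046,0.008],1],
    [[0,2,8],[-0.003,-0.046,0.008],1],
    [[10,1,0],[0,0,0],1],
    [[15,0,0],[0,0,0],1],
    [[15,0,0],[0,0,0],1],
    [[15,0,0],[0,0,0],1],
    [[0,0,0],[0,0,0],1],
    [[0,0,0],[0,0,0],1],
    [[0,0,0],[0,0,0],1],
  ],
)

```text
time_s: 41.33
tool_pos: [0.6643, 0.1318, 0.2044]
tool_rot: [-178.5, 62.5, 174.5]
force: [0.3, 1.4, -1.2]
grip_width: 0.0594
grasp_force: 50.0
```

Run:
```python
from h import *
F=np.diag([-1,-1,1]); P,R=place(.052,lift=0); delta(P,R@F); o=env.get_obs(); print(o["qpos"],o["grip_width"],o["tool_rot"])
```

```text
pos [0.6643 0.1318 0.2044] turn rotvec(rad) [-0.012 -0.026  0.007] | shift mm, now-axes [108.7   8.2   7.3] final-axes [108.9   7.4   4.6]
[ 42.91095059  14.40496491 -74.98271052 128.61067263 109.84583712
  43.7201411  -30.83678725] 0.05937306664772823 [-178.51527824   62.52010728  174.51625379]
```

Request:
drive_tool(
  moves=[
    [[6,3,2],[-0.012,-0.026,0.007],1],
    [[10,3,2],[0,0,0],1],
    [[12,1,0],[0,0,0],1],
    [[12,0,0],[0,0,0],1],
    [[12,0,0],[0,0,0],1],
    [[12,0,0],[0,0,0],1],
    [[12,0,0],[0,0,0],1],
    [[12,0,0],[0,0,0],1],
    [[8,0,0],[0,0,0],1],
    [[0,0,0],[0,0,0],1],
    [[0,0,0],[0,0,0],1],
    [[0,0,0],[0,0,0],1],
  ],
)

```text
time_s: 42.33
tool_pos: [0.6272, 0.1433, 0.1168]
tool_rot: [179.9, 64.1, 173.6]
force: [0.2, 0.3, -1.4]
grip_width: 0.0591
grasp_force: 50.0
```

Run:
```python
from h import *
F=np.diag([-1,-1,1]); P,R=place(.052,lift=0); delta(P,R@F); o=env.get_obs(); print(o["qpos"],o["force"],o["tool_rot"])
```

```text
pos [0.6272 0.1433 0.1168] turn rotvec(rad) [-0.     0.001 -0.001] | shift mm, now-axes [13.4  0.   0.5] final-axes [13.4  0.   0.5]
[ 30.30477475  28.66866441 -66.76302039 135.03629093 125.36209899
  60.72907108 -43.61256098] [ 0.22236712  0.26747    -1.41185736] [179.93049564  64.07925258 173.56435208]
```

Request:
drive_tool(
  moves=[
    [[5,0,2],[0,0,0],1],
    [[4,0,1],[0,0,0],1],
    [[3,0,0],[0,0,0],1],
    [[1,0,0],[0,0,0],1],
    [[0,0,0],[0,0,0],1],
    [[0,0,0],[0,0,0],1],
    [[0,0,0],[0,0,0],1],
  ],
)

```text
time_s: 42.92
tool_pos: [0.6241, 0.1433, 0.1035]
tool_rot: [-180.0, 64.1, 173.6]
force: [1.8, -2.3, 2.9]
grip_width: 0.0589
grasp_force: 50.0
```

Contact. Release and retreat.

Request:
drive_tool(
  moves=[
    [[-0.4,0,1],[0,0,0],1],
    [[0,0,0],[0,0,0],0.28],
    [[0,0,0],[0,0,0],0.25],
    [[0,0,0],[0,0,0],0.22],
    [[0,0,0],[0,0,0],0.2],
    [[0,0,0],[0,0,0],0.18],
    [[0,0,0],[0,0,0],0.16],
    [[0,0,0],[0,0,0],0.16],
    [[0,0,-5],[0,0,0],0.16],
    [[0,0,-10],[0,0,0],0.16],
    [[0,0,-15],[0,0,0],0.16],
    [[0,0,-15],[0,0,0],0.16],
  ],
)

```text
time_s: 43.92
tool_pos: [0.5829, 0.1483, 0.1221]
tool_rot: [180.0, 63.9, 173.7]
force: [0.2, 0.7, 0.0]
grip_width: 0.0728
grasp_force: 0.0
```

Run:
```python
from chk import *
chk(); o=env.get_obs(); print(o["qpos"],o["tool_pos"],o["force"])
delta(np.array([.56,.02,.30]),Rt(ru,0)@np.diag([-1,-1,1]))
```

```text
side 2644 rack x -0.089..-0.033 y -0.107..0.070 z 0.019..0.119 lean 28.7
top 1317 rack x -0.090..-0.034 y -0.106..0.105 z 0.021..0.121 lean 28.6
[ 31.77920056  24.12874326 -71.95533571 139.42270465 120.98964626
  61.51019739 -45.72223341] [0.58233726 0.1490383  0.12285037] [0.55723168 0.03626203 0.52731607]
pos [0.5823 0.149  0.1229] turn rotvec(rad) [1.000e-03 1.118e+00 4.000e-03] | shift mm, now-axes [-155.4 -131.   -85. ] final-axes [   7.9 -130.7 -177.1]
```

Request:
drive_tool(
  moves=[
    [[-5,0,-10],[0,0,0],0.16],
    [[-15,0,-5],[0,0,0],0.16],
    [[-25,0,0],[0,0.05,0],0.1],
    [[-25,0,0],[0,0.08,0],0],
    [[-25,0,0],[0,0.1,0],0],
    [[-25,0,0],[0,0.1,0],0],
    [[-25,-10,0],[0,0.1,0],0],
    [[-15,-20,0],[0,0.1,0],0],
    [[0,-25,0],[0,0.1,0],0],
    [[0,-25,0],[0,0.1,0],0],
    [[0,-25,0],[0,0.1,0],0],
    [[0,-25,0],[0,0.1,0],0],
  ],
)

```text
time_s: 45.02
tool_pos: [0.5967, 0.0407, 0.1933]
tool_rot: [-175.0, 33.3, 172.5]
force: [0.7, -1.6, -0.1]
grip_width: 0.0872
grasp_force: 0.0
```

Run:
```python
from h import *
o=env.get_obs(); print(o["qpos"],o["tool_pos"],o["tool_rot"])
p,d,P=snap("top","t6"); np.savez("pics/t6.npz",p=p,d=d); q,d2,P2=snap("side","s6"); np.savez("pics/s6.npz",p=q,d=d2)
a=cv2.resize(p[170:290,200:350],None,fx=4,fy=4,interpolation=cv2.INTER_CUBIC); cv2.imwrite("pics/t6c.png",a)
```

```text
[ 39.19837223  -4.15047971 -53.19766997 119.79541612  23.50133643
  35.56176853  50.31042881] [0.59669043 0.04072071 0.19331205] [-175.01540494   33.34372746  172.53659879]
```

View pics/t6c.png

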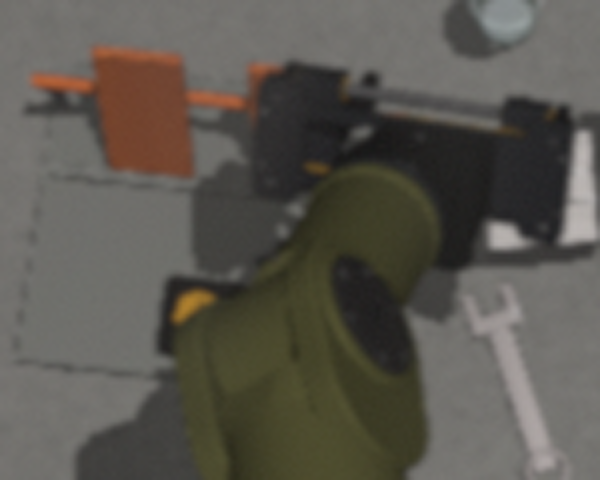

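Run:
```python
from h import *
F=np.diag([-1,-1,1]); R=Rt(np.array([1.,0,0]),0)@F
delta(np.array([.58,.04,.33]),R); delta(np.array([.48,-.30,.33]),R)
```

```text
pos [0.5995 0.0359 0.1955] turn rotvec(rad) [-0.124  0.579 -0.162] | shift mm, now-axes [ -57.9   -9.1 -122.7] final-axes [  19.5    4.1 -134.5]
pos [0.5995 0.0359 0.1955] turn rotvec(rad) [-0.124  0.579 -0.162] | shift mm, now-axes [ -15.2 -360.9 -121.2] final-axes [ 119.5 -335.9 -134.5]
```

Request:
drive_tool(
  moves=[
    [[-14,-2,-30],[0,0,0],0],
    [[-14,-2,-30],[0,0,0],0],
    [[-14,-2,-30],[0,0,0],0],
    [[-14,-2,-30],[0,0,0],0],
    [[0,0,0],[-0.0205,0.0965,-0.027],0],
    [[0,0,0],[-0.0205,0.0965,-0.027],0],
    [[0,0,0],[-0.0205,0.0965,-0.027],0],
    [[0,0,0],[-0.0205,0.0965,-0.027],0],
    [[0,0,0],[-0.0205,0.0965,-0.027],0],
    [[0,0,0],[-0.0205,0.0965,-0.027],0],
  ],
)

```text
time_s: 45.95
tool_pos: [0.5786, 0.0447, 0.325]
tool_rot: [-179.8, -0.2, -179.7]
force: [-0.5, 0.4, 0.8]
grip_width: 0.087
grasp_force: 0.0
```

Request:
drive_tool(
  moves=[
    [[10,-32,0],[0,0,0],0],
    [[10,-32,0],[0,0,0],0],
    [[10,-32,0],[0,0,0],0],
    [[10,-32,0],[0,0,0],0],
    [[10,-32,0],[0,0,0],0],
    [[10,-32,0],[0,0,0],0],
    [[10,-32,0],[0,0,0],0],
    [[10,-32,0],[0,0,0],0],
    [[10,-32,0],[0,0,0],0],
    [[10,-32,0],[0,0,0],0],
    [[0,0,0],[0,0,0],0],
    [[0,0,0],[0,0,0],0],
  ],
)

```text
time_s: 46.95
tool_pos: [0.4792, -0.2779, 0.3243]
tool_rot: [-179.8, -0.1, -180.0]
force: [0.4, 1.1, -0.4]
grip_width: 0.0868
grasp_force: 0.0
```

Run:
```python
from h import *
o=env.get_obs(); print(o["qpos"],o["tool_pos"],o["tool_rot"])
p,d,P=snap("top","t7"); np.savez("pics/t7.npz",p=p,d=d); q,d2,P2=snap("side","s7"); np.savez("pics/s7.npz",p=q,d=d2)
a=cv2.resize(p[170:290,200:350],None,fx=2.6,fy=2.6,interpolation=cv2.INTER_CUBIC); b=cv2.resize(q[220:380,160:350],(390,312),interpolation=cv2.INTER_CUBIC); cv2.imwrite("pics/t7c.png",np.hstack([a,b]))
import chk; chk.chk()
```

```text
[ 55.41152198   6.92285377 -30.84464518  88.78338051   3.7662219
  85.32902503 114.47282379] [ 0.47922843 -0.27793165  0.32427714] [-1.79831193e+02 -1.36883148e-01 -1.79967938e+02]
side 3524 rack x -0.088..-0.033 y -0.098..0.080 z 0.019..0.119 lean 28.7
top 1356 rack x -0.091..-0.034 y -0.106..0.104 z 0.021..0.121 lean 28.7
```

View pics/t7c.png

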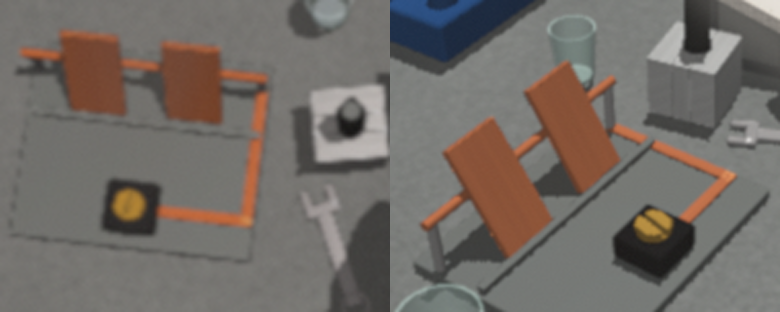

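```bash
cat > m3.py <<'E'
from h import *
np.set_printoptions(precision=4,suppress=True)
def screw(p,d,P,n):
    h=cv2.cvtColor(p,cv2.COLOR_BGR2HSV); y=(h[...,0]>13)&(h[...,0]<28)&(h[...,1]>90)&(h[...,2]>40)
    c=[c for c in comps(y,40) if np.linalg.norm(np.median(P[c[:,1],c[:,0]],0)[:2]-rack(.07,0,0)[:2])<.02]
    if not c: print("no screw"); return
    c=max(c,key=len); hull=cv2.convexHull(c.astype(np.int32)); m=np.zeros(p.shape[:2],np.uint8); cv2.fillConvexPoly(m,hull,1); 
    uv=np.argwhere(m)[:,::-1]; ctr=ray(n,[(uv.min(0)+uv.max(0))/2],.047)[0]
    X=ray(n,uv,.047); r=np.linalg.norm(X[:,:2]-ctr[:2],axis=1); k=r<.012
    g=p.astype(float).sum(2)[uv[:,1],uv[:,0]]; w=np.clip(np.percentile(g[k],70)-g,0,None)*k; w=np.where(w>w[k].max()*.3,w,0)
    c0=(X[:,:2]*w[:,None]).sum(0)/w.sum(); D=X[:,:2]-c0; C=(D*w[:,None]).T@D; ev,V=np.linalg.eigh(C); a=V[:,1]
    print(n,"screw head ctr",ctr,"slot ctr",c0,"slot yaw",np.degrees(np.arctan2(a[1],a[0]))%180,"elong",np.sqrt(ev[1]/ev[0]).round(2),"size",np.ptp(X,0)*1e3)
def stand(p,d,P,n,c0):
    b=(abs(P[...,0]-c0[0])<.08)&(abs(P[...,1]-c0[1])<.08)&(d>0)
    uv=max(comps(b&(abs(P[...,2]-.075)<.012),100),key=len); r=cv2.minAreaRect(ray(n,uv,.075)[:,:2].astype(np.float32)); print(n,"stand",r)
    uv=max(comps(b&(P[...,2]>.135)&(P[...,2]<.17),10),key=len); X=ray(n,uv,.151); r=cv2.minAreaRect(X[:,:2].astype(np.float32)); print(n,"driver top",r,len(uv),P[uv[:,1],uv[:,0]][:,2].mean())
E
python3 - <<'E'
from m3 import *
for n,f in(("top","t7"),("side","s7")):
    z=np.load(f"pics/{f}.npz"); P=pts(n,z["d"]); screw(z["p"],z["d"],P,n); stand(z["p"],z["d"],P,n,(.575,-.02))
p=cv2.imread("pics/s7.png")[315:360,260:320]; q=cv2.imread("pics/t7.png")[190:235,300:360]
cv2.imwrite("pics/sc.png",np.hstack([cv2.resize(p,None,fx=6,fy=6,interpolation=cv2.INTER_CUBIC),cv2.resize(q,None,fx=6,fy=6,interpolation=cv2.INTER_CUBIC)]))
E
```

```text
top screw head ctr [0.484  0.2109 0.047 ] slot ctr [0.4824 0.2128] slot yaw 161.9530477081118 elong 2.86 size [35.8143 38.482   0.    ]
top stand ((0.5652790665626526, -0.022379625588655472), (0.07776534557342529, 0.07578369975090027), 4.422893524169922)
top driver top ((0.5630641579627991, -0.023825207725167274), (0.025124358013272285, 0.025135710835456848), 39.04669952392578) 91 0.14968096387247287
side screw head ctr [0.4842 0.2137 0.047 ] slot ctr [0.4818 0.2126] slot yaw 147.1438891681914 elong 2.16 size [38.0459 42.4633  0.    ]
side stand ((0.5625359416007996, -0.010895036160945892), (0.08187273144721985, 0.09092102944850922), 4.712523460388184)
side driver top ((0.5597074031829834, -0.011297628283500671), (0.02447764202952385, 0.04839606583118439), 28.447040557861328) 146 0.14659067156465952
```

View pics/sc.png

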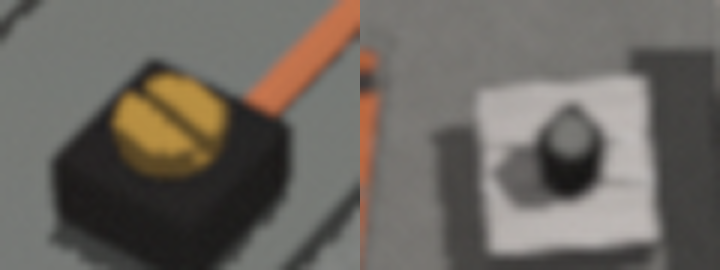

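Run:
```python
from m3 import *
X=ray("side",[[283.3,329.7],[295.3,340.3]],.048); D=X[1]-X[0]; print(X,np.linalg.norm(D),np.degrees(np.arctan2(D[1],D[0]))%180)
# line of dark pixels inside the bright head, fine: supersampled, side and top
for n,f,cc in(("side","s7",(288,335)),("top","t7",(249,248))):
    p=np.load(f"pics/{f}.npz")["p"]; ctr=np.array([.4843,.212]) if n=="top" else np.array([.4842,.2132])
    c=env.get_calibration(n); T=np.array(c["T"]); K=np.array([[c["fx"],0,c["cx"]],[0,c["fy"],c["cy"]],[0,0,1]])
    # rectified 0.5 mm/px patch of the plane z=.048
    g=np.arange(-20,20.01,.5)*1e-3; gx,gy=np.meshgrid(g,g,indexing="ij"); W=np.stack([gx+ctr[0],gy+ctr[1],0*gx+.048],-1).reshape(-1,3)
    E=np.linalg.inv(T); uv=cv2.projectPoints(W,cv2.Rodrigues(E[:3,:3])[0],E[:3,3],K,np.array([c["k1"],0,0,0.]))[0].reshape(81,81,2).astype(np.float32)
    im=cv2.remap(p,uv[...,0],uv[...,1],cv2.INTER_CUBIC); cv2.imwrite(f"pics/rect_{n}.png",cv2.resize(im[::-1,::-1],None,fx=4,fy=4))
    G=im.astype(float).sum(2); best=[]
    for a in range(0,180,2):
        t=np.radians(a); along=gx*np.cos(t)+gy*np.sin(t); perp=-gx*np.sin(t)+gy*np.cos(t)
        for o in np.arange(-3,3.1,.5)*1e-3:
            k=(abs(along)<.010)&(abs(perp-o)<.0015); best.append((G[k].mean(),a,o*1e3))
    best.sort(); print(n,best[:6])
a,b=[cv2.imread(f"pics/rect_{n}.png") for n in("side","top")]; cv2.imwrite("pics/rect.png",np.hstack([a,b]))
```

```text
[[0.4987 0.2057 0.048 ]
 [0.4661 0.2191 0.048 ]] 0.03516718415353911 157.6368759267508
side [(np.float64(233.38235294117646), 158, np.float64(2.0)), (np.float64(233.51464435146443), 160, np.float64(2.0)), (np.float64(234.73029045643153), 156, np.float64(2.0)), (np.float64(234.746887966805), 162, np.float64(2.0)), (np.float64(236.4327731092437), 164, np.float64(2.0)), (np.float64(236.65822784810126), 154, np.float64(2.0))]
top [(np.float64(319.5063829787234), 164, np.float64(0.0)), (np.float64(319.7119341563786), 166, np.float64(0.0)), (np.float64(319.7883817427386), 162, np.float64(0.0)), (np.float64(319.9004149377593), 168, np.float64(0.0)), (np.float64(320.00829875518673), 164, np.float64(0.5)), (np.float64(320.0530612244898), 160, np.float64(0.0))]
```

View pics/rect.png

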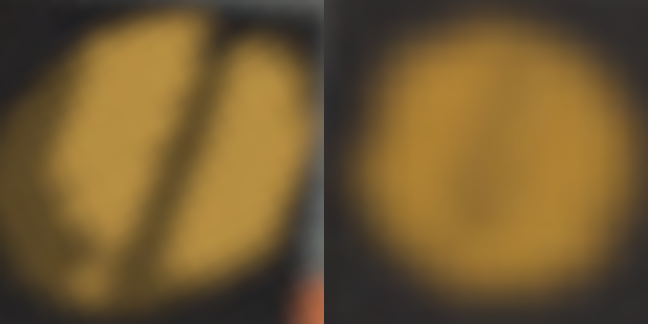

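Run:
```python
from h import *
print(rack(.07,0,.043))
a=np.radians(128.5); R=Rt(np.array([np.cos(a),np.sin(a),0]),0); delta(np.array([.5635,-.0237,.24]),R)
```

```text
[0.4842896  0.21153724 0.043     ]
pos [ 0.4813 -0.2737  0.3252] turn rotvec(rad) [-0.002  0.     0.908] | shift mm, now-axes [-84.5 249.4  84.7] final-axes [144.5 219.9  85.2]
```

Request:
drive_tool(
  moves=[
    [[0,0,0],[0,0,0.1135],0],
    [[0,0,0],[0,0,0.1135],0],
    [[0,0,0],[0,0,0.1135],0],
    [[0,0,0],[0,0,0.1135],0],
    [[0,0,0],[0,0,0.1135],0],
    [[0,0,0],[0,0,0.1135],0],
    [[0,0,0],[0,0,0.1135],0],
    [[0,0,0],[0,0,0.1135],0],
  ],
)

```text
time_s: 47.82
tool_pos: [0.4813, -0.274, 0.3254]
tool_rot: [-179.9, 0.1, 128.2]
force: [-0.4, 0.2, -0.5]
grip_width: 0.0869
grasp_force: 0.0
```

Request:
drive_tool(
  moves=[
    [[18,27,0],[0,0,0],0],
    [[18,27,0],[0,0,0],0],
    [[18,27,0],[0,0,0],0],
    [[18,27,0],[0,0,0],0],
    [[18,27,0],[0,0,0],0],
    [[18,27,0],[0,0,0],0],
    [[18,27,20],[0,0,0],0],
    [[18,31,30],[0,0,0],0],
    [[0,0,35],[0,0,0],0],
    [[0,0,0],[0,0,0],0],
    [[0,0,0],[0,0,0],0],
    [[0,0,0],[0,0,0],0],
  ],
)

```text
time_s: 48.82
tool_pos: [0.5629, -0.0303, 0.2448]
tool_rot: [-180.0, 0.2, 128.3]
force: [0.9, -0.9, 0.2]
grip_width: 0.0873
grasp_force: 0.0
```

Run:
```python
from h import *
a=np.radians(128.5); R=Rt(np.array([np.cos(a),np.sin(a),0]),0); delta(np.array([.5635,-.0237,.119]),R); print(env.get_obs()["qpos"])
```

```text
pos [ 0.5629 -0.0303  0.2448] turn rotvec(rad) [-0.001  0.003 -0.003] | shift mm, now-axes [  5.2   4.6 125.7] final-axes [  4.8   4.6 125.8]
[ 35.16443771  11.00219286 -39.30151935  94.60539139   7.29014033
  76.87014909  33.05040114]
```

Request:
drive_tool(
  moves=[
    [[5,5,20],[0,0,0],0],
    [[0,0,20],[0,0,0],0],
    [[0,0,20],[0,0,0],0],
    [[0,0,20],[0,0,0],0],
    [[0,0,20],[0,0,0],0],
    [[0,0,15],[0,0,0],0],
    [[0,0,10],[0,0,0],0],
    [[0,0,0],[0,0,0],0],
    [[0,0,0],[0,0,0],0],
    [[0,0,0],[0,0,0],0],
  ],
)

```text
time_s: 49.65
tool_pos: [0.5644, -0.0234, 0.12]
tool_rot: [180.0, 0.2, 128.3]
force: [-0.6, 0.4, 0.3]
grip_width: 0.0871
grasp_force: 0.0
```

Request:
drive_tool(
  moves=[
    [[0,0,0],[0,0,0],1],
    [[0,0,0],[0,0,0],1],
    [[0,0,0],[0,0,0],1],
    [[0,0,0],[0,0,0],1],
    [[0,0,0],[0,0,0],1],
    [[0,0,0],[0,0,0],1],
    [[0,0,0],[0,0,0],1],
    [[0,0,0],[0,0,0],1],
    [[0,0,0],[0,0,0],1],
    [[0,0,0],[0,0,0],1],
  ],
  newtons=45,
)

```text
time_s: 50.48
tool_pos: [0.5632, -0.0229, 0.1182]
tool_rot: [-179.9, 0.1, 128.4]
force: [1.5, 0.1, -0.8]
grip_width: 0.0283
grasp_force: 0.4
```

Run:
```python
from h import *
o=env.get_obs(); print(o["tool_pos"],o["tool_rot"],o["force"],o["wrist_torque"],o["grip_width"])
```

```text
[ 0.56321651 -0.022884    0.1181587 ] [-1.79945167e+02  6.94909349e-02  1.28366517e+02] [ 1.45456219  0.14528171 -0.84744045] [ 0.08877566 -0.332051   -0.05392958] 0.02827897787233281
```

Still closing; finish.

Request:
drive_tool(
  moves=[
    [[0,0,0],[0,0,0],1],
    [[0,0,0],[0,0,0],1],
    [[0,0,0],[0,0,0],1],
    [[0,0,0],[0,0,0],1],
    [[0,0,0],[0,0,0],1],
    [[0,0,0],[0,0,0],1],
  ],
)

```text
time_s: 50.98
tool_pos: [0.5637, -0.0225, 0.1183]
tool_rot: [180.0, 0.1, 128.4]
force: [3.6, 1.6, -0.9]
grip_width: 0.0239
grasp_force: 44.9
```

Run:
```python
from h import *
o=env.get_obs(); print(o["tool_pos"],o["tool_rot"],o["force"],o["wrist_torque"],o["grip_width"])
```

```text
[ 0.56366941 -0.02249806  0.11833286] [1.79987674e+02 8.49563082e-02 1.28379503e+02] [ 3.55117748  1.58842675 -0.88648171] [ 0.63384572 -1.14160071 -0.0156468 ] 0.023891426357740046
```

Request:
drive_tool(
  moves=[
    [[0,0,-3],[0,0,0],1],
    [[0,0,-6],[0,0,0],1],
    [[0,0,-10],[0,0,0],1],
    [[0,0,-15],[0,0,0],1],
    [[0,0,-15],[0,0,0],1],
    [[0,0,-15],[0,0,0],1],
    [[0,0,-15],[0,0,0],1],
    [[0,0,-15],[0,0,0],1],
    [[0,0,-15],[0,0,0],1],
    [[0,0,0],[0,0,0],1],
    [[0,0,0],[0,0,0],1],
    [[0,0,0],[0,0,0],1],
  ],
)

```text
time_s: 51.98
tool_pos: [0.562, -0.0233, 0.226]
tool_rot: [-179.8, -0.0, 128.3]
force: [-0.2, -0.2, -1.7]
grip_width: 0.0238
grasp_force: 44.9
```

Run:
```python
from m3 import *
o=env.get_obs(); print(o["tool_pos"],o["grip_width"],o["force"])
p,d,P=snap("side","s8"); np.savez("pics/s8.npz",p=p,d=d)
p2,d2,P2=snap("top","t8")
# expected pixel of the tip
c=env.get_calibration("side"); T=np.array(c["T"]); E=np.linalg.inv(T)@np.r_[o["tool_pos"]-[0,0,.114],1]; u0,v0=c["fx"]*E[0]/E[2]+c["cx"],c["fy"]*E[1]/E[2]+c["cy"]; print(u0,v0)
u0,v0=int(u0),int(v0); cv2.imwrite("pics/s8c.png",cv2.resize(p[max(0,v0-70):v0+40,u0-50:u0+50],None,fx=5,fy=5,interpolation=cv2.INTER_CUBIC))
b=(d2>0)&(abs(P2[...,0]-.565)<.08)&(abs(P2[...,1]+.023)<.08)&(abs(P2[...,2]-.075)<.012)
for n in("top",): 
    uv=max(comps(b,50),key=len); print(cv2.minAreaRect(ray("top",uv,.075)[:,:2].astype(np.float32)))
```

```text
[ 0.562  -0.0233  0.226 ] 0.023825818644569032 [-0.2067 -0.158  -1.6954]
310.87411373267304 228.9443710741665Traceback (most recent call last):
  File "<stdin>", line 10, in <module>
ValueError: max() iterable argument is empty
```

View pics/s8c.png

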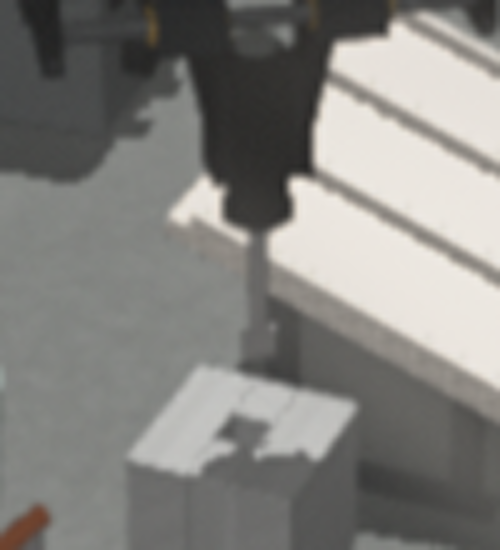

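Request:
drive_tool(
  moves=[
    [[0,0,-10],[0,0,0.102],1],
    [[0,0,-10],[0,0,0.102],1],
    [[0,0,0],[0,0,0.102],1],
    [[0,0,0],[0,0,0.102],1],
    [[0,0,0],[0,0,0.102],1],
    [[0,0,0],[0,0,0.102],1],
    [[0,0,0],[0,0,0.102],1],
    [[0,0,0],[0,0,0.102],1],
    [[0,0,0],[0,0,0.102],1],
    [[0,0,0],[0,0,0.102],1],
    [[0,0,0],[0,0,0],1],
    [[0,0,0],[0,0,0],1],
  ],
)

```text
time_s: 53.08
tool_pos: [0.5626, -0.0228, 0.2463]
tool_rot: [-179.9, 0.1, 70.1]
force: [-0.2, -0.1, -2.2]
grip_width: 0.024
grasp_force: 44.9
```

```bash
cat >> h.py <<'E'
def Ryaw(a): a=np.radians(a); return Rt(np.array([np.cos(a),np.sin(a),0]),0)
E
python3 - <<'E'
from h import *
delta(np.array([.4845,.2112,.20]),Ryaw(70)); o=env.get_obs(); print(o["qpos"],o["tool_rot"])
E
```

```text
pos [ 0.5626 -0.0228  0.2463] turn rotvec(rad) [-0.001  0.002  0.002] | shift mm, now-axes [ 193.5 -153.1   46.1] final-axes [ 193.1 -153.4   46.3]
[ 29.78314456  10.27543713 -33.89404503  94.54865408   5.94424715
  77.0838479  -24.9399269 ] [-1.79921816e+02  1.26221611e-01  7.00891046e+01]
```

Request:
drive_tool(
  moves=[
    [[21,-17,0],[0,0,0],1],
    [[21,-17,0],[0,0,0],1],
    [[21,-17,0],[0,0,0],1],
    [[21,-17,0],[0,0,0],1],
    [[21,-17,0],[0,0,0],1],
    [[21,-17,5],[0,0,0],1],
    [[21,-17,10],[0,0,0],1],
    [[21,-17,10],[0,0,0],1],
    [[21,-17,10],[0,0,0],1],
    [[4,0,10],[0,0,0],1],
    [[0,0,0],[0,0,0],1],
    [[0,0,0],[0,0,0],1],
  ],
)

```text
time_s: 54.08
tool_pos: [0.4855, 0.2102, 0.2011]
tool_rot: [-180.0, 0.2, 70.0]
force: [0.1, -0.8, -1.8]
grip_width: 0.0238
grasp_force: 44.9
```

Request:
drive_tool(
  moves=[
    [[0,0,0],[0,0,0],1],
    [[0,0,0],[0,0,0],1],
  ],
)

```text
time_s: 54.25
tool_pos: [0.4866, 0.2096, 0.2023]
tool_rot: [179.9, 0.1, 69.8]
force: [-0.0, -0.2, -0.5]
grip_width: 0.0239
grasp_force: 44.9
```

Run:
```python
from m3 import *
delta(np.array([.4845,.2112,.178]),Ryaw(70)); o=env.get_obs(); print(o["qpos"],o["tool_rot"])
p,d,P=snap("side","s9"); np.savez("pics/s9.npz",p=p,d=d); q,d2,P2=snap("top","t9")
cv2.imwrite("pics/s9c.png",cv2.resize(p[270:370,240:340],None,fx=6,fy=6,interpolation=cv2.INTER_CUBIC))
```

```text
pos [0.4866 0.2096 0.2023] turn rotvec(rad) [ 0.001  0.002 -0.003] | shift mm, now-axes [ 0.8 -2.6 24.3] final-axes [ 0.8 -2.5 24.3]
[ 14.6869   8.7698 -44.2772 102.1823   6.5536  71.6619 -51.5167] [179.9394   0.0972  69.8106]
```

View pics/s9c.png

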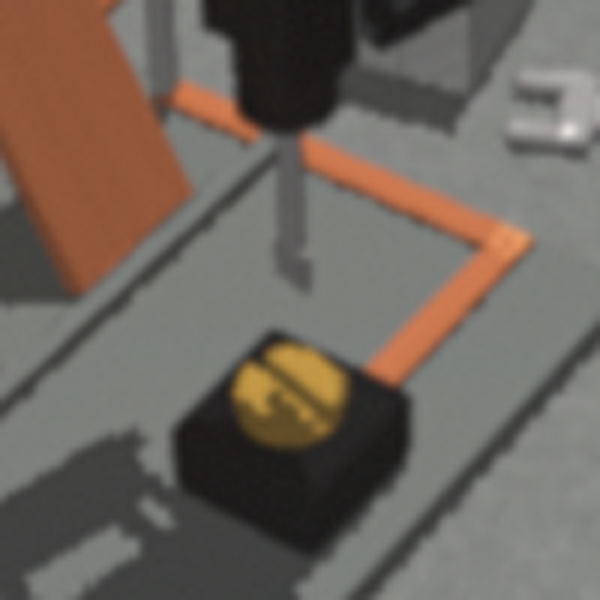

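Run:
```python
from h import *
o=env.get_obs(); t=o["tool_pos"]; print(t)
print(ray("side",[[289.0,317.2],[286.3,315.2],[291.8,318.7]],t[2]-.1133))
# slot line ends seen in crop s9c
print(ray("side",[[240+255/6,270+365/6],[240+338/6,270+420/6]],.049))
```

```text
[0.48644565 0.20992863 0.20229522]
[[0.48320329 0.20946831 0.08899522]
 [0.49001502 0.20718498 0.08899522]
 [0.47691374 0.21054371 0.08899522]]
[[0.49796292 0.20972383 0.049     ]
 [0.46436346 0.21840828 0.049     ]]
```

Request:
drive_tool(
  moves=[
    [[1,-2.5,8],[0,0,0],1],
    [[0,0,10],[0,0,0],1],
    [[0,0,10],[0,0,0],1],
    [[0,0,6],[0,0,0],1],
    [[0,0,0],[0,0,0],1],
    [[0,0,0],[0,0,0],1],
    [[0,0,0],[0,0,0],1],
    [[0,0,0],[0,0,0],1],
  ],
)

```text
time_s: 55.02
tool_pos: [0.484, 0.2129, 0.1682]
tool_rot: [179.9, 0.1, 69.9]
force: [-0.3, -0.2, -2.0]
grip_width: 0.0237
grasp_force: 44.9
```

Run:
```python
from h import *
delta(np.array([.4844,.2115,.1563]),Ryaw(70)); o=env.get_obs(); print(o["force"],o["tool_rot"])
```

```text
pos [0.484  0.2129 0.1682] turn rotvec(rad) [ 0.001  0.001 -0.001] | shift mm, now-axes [-1.2  0.9 11.9] final-axes [-1.2  0.9 11.9]
[-0.31563591 -0.24426166 -2.03090148] [1.79949742e+02 6.46616157e-02 6.99231883e+01]
```

Correct and descend 6 mm gently (tip to ~0.049).

Request:
drive_tool(
  moves=[
    [[-1,1,1],[0,0,0],1],
    [[0,0,1],[0,0,0],1],
    [[0,0,1],[0,0,0],1],
    [[0,0,1],[0,0,0],1],
    [[0,0,1],[0,0,0],1],
    [[0,0,1],[0,0,0],1],
    [[0,0,1],[0,0,0],1],
    [[0,0,0],[0,0,0],1],
    [[0,0,0],[0,0,0],1],
    [[0,0,0],[0,0,0],1],
  ],
)

```text
time_s: 55.85
tool_pos: [0.4845, 0.2116, 0.1626]
tool_rot: [179.9, 0.1, 69.9]
force: [-3.6, -1.5, 10.0]
grip_width: 0.0239
grasp_force: 45.0
```

Run:
```python
from h import *
delta(np.array([.4844,.2115,.1563]),Ryaw(70)); o=env.get_obs(); print(o["force"],o["tool_rot"])
```

```text
pos [0.4845 0.2116 0.1626] turn rotvec(rad) [ 0.001  0.002 -0.001] | shift mm, now-axes [-0.1 -0.   6.3] final-axes [-0.2 -0.   6.3]
[-3.56402002 -1.54891521  9.9612986 ] [1.79924844e+02 1.17130149e-01 6.99240492e+01]
```

Request:
drive_tool(
  moves=[
    [[0,0,-1],[0,0,0],1],
    [[1.5,0,0],[0,0,0],1],
    [[0,0,0],[0,0,0],1],
    [[0,0,1],[0,0,0],1],
    [[0,0,1],[0,0,0],1],
    [[0,0,0],[0,0,0],1],
    [[0,0,0],[0,0,0],1],
    [[0,0,0],[0,0,0],1],
  ],
)

```text
time_s: 56.52
tool_pos: [0.4849, 0.2121, 0.1623]
tool_rot: [179.9, 0.2, 69.9]
force: [-5.7, -4.7, 17.8]
grip_width: 0.0238
grasp_force: 45.0
```

Request:
drive_tool(
  moves=[
    [[0,0,-3],[0,0,0],1],
    [[1,0,0],[0,0,0],1],
    [[0,0,0],[0,0,0],1],
    [[0,0,1],[0,0,0],1],
    [[0,0,1],[0,0,0],1],
    [[0,0,1],[0,0,0],1],
    [[0,0,0],[0,0,0],1],
    [[0,0,0],[0,0,0],1],
    [[0,0,0],[0,0,0],1],
  ],
)

```text
time_s: 57.27
tool_pos: [0.4851, 0.2138, 0.1597]
tool_rot: [180.0, 0.1, 69.9]
force: [0.1, -0.3, -0.8]
grip_width: 0.0237
grasp_force: 45.0
```

Request:
drive_tool(
  moves=[
    [[0.3,0,1],[0,0,0],1],
    [[0,0,1],[0,0,0],1],
    [[0,0,0.5],[0,0,0],1],
    [[0,0,0],[0,0,0],1],
    [[0,0,0],[0,0,0],1],
    [[0,0,0],[0,0,0],1],
  ],
)

```text
time_s: 57.77
tool_pos: [0.4852, 0.214, 0.1573]
tool_rot: [180.0, 0.1, 69.9]
force: [0.7, -0.4, -1.3]
grip_width: 0.0237
grasp_force: 45.0
```

Run:
```python
from h import *
o=env.get_obs(); print(o["force"],o["wrist_torque"],o["tool_rot"],o["tool_pos"],o["qpos"])
```

```text
[ 0.740998   -0.41088098 -1.25181419] [-0.02110419 -0.03650988 -0.00415422] [1.79983580e+02 9.64299941e-02 6.99196831e+01] [0.48521034 0.21404028 0.15726407] [ 13.43976767  11.50712249 -44.15871438 105.17333882   8.77578022
  66.8265563  -53.7033886 ]
```

Request:
drive_tool(
  moves=[
    [[0,0,0],[0,0,0.05],1],
    [[0,0,0],[0,0,0.05],1],
    [[0,0,0],[0,0,0.05],1],
    [[0,0,0],[0,0,0.05],1],
    [[0,0,0],[0,0,0.05],1],
    [[0,0,0],[0,0,0.05],1],
    [[0,0,0],[0,0,0.05],1],
    [[0,0,0],[0,0,0.05],1],
    [[0,0,0],[0,0,0],1],
    [[0,0,0],[0,0,0],1],
  ],
)

```text
time_s: 58.6
tool_pos: [0.4856, 0.2142, 0.1574]
tool_rot: [179.9, 0.0, 47.1]
force: [1.4, 1.5, -2.1]
grip_width: 0.0236
grasp_force: 45.0
```

Run:
```python
from h import *
o=env.get_obs(); print(o["force"],o["wrist_torque"],o["tool_rot"],o["tool_pos"],o["grip_width"])
```

```text
[ 1.3616919   1.47754104 -2.13346257] [ 0.17320693 -0.47173428  0.09261494] [1.79921047e+02 3.06668481e-02 4.70896639e+01] [0.48557315 0.21419719 0.15737292] 0.023620967732785342
```

Request:
drive_tool(
  moves=[
    [[0,0,0],[0,0,0.05],1],
    [[0,0,0],[0,0,0.05],1],
    [[0,0,0],[0,0,0.05],1],
    [[0,0,0],[0,0,0.05],1],
    [[0,0,0],[0,0,0.05],1],
    [[0,0,0],[0,0,0.05],1],
    [[0,0,0],[0,0,0.05],1],
    [[0,0,0],[0,0,0.05],1],
    [[0,0,0],[0,0,0.05],1],
    [[0,0,0],[0,0,0.05],1],
    [[0,0,0],[0,0,0],1],
    [[0,0,0],[0,0,0],1],
  ],
)

```text
time_s: 59.6
tool_pos: [0.4864, 0.2143, 0.1575]
tool_rot: [179.9, -0.1, 18.5]
force: [5.5, 0.8, -5.5]
grip_width: 0.0235
grasp_force: 45.0
```

Run:
```python
from h import *
o=env.get_obs(); print(o["force"],o["wrist_torque"],o["tool_rot"],o["tool_pos"],o["grip_width"])
```

```text
[ 5.52252657  0.83702874 -5.50028532] [ 0.37722955 -1.56216557  0.06923486] [ 1.79918936e+02 -1.20887265e-01  1.84758649e+01] [0.48642479 0.21427739 0.15748595] 0.023452404752970356
```

Request:
drive_tool(
  moves=[
    [[1,0,0],[0,0,0.04],1],
    [[0,0,0],[0,0,0.04],1],
    [[0,0,0],[0,0,0.04],1],
    [[0,0,0],[0,0,0.04],1],
    [[0,0,0],[0,0,0.04],1],
    [[0,0,0],[0,0,0],1],
    [[0,0,0],[0,0,0],1],
  ],
)

```text
time_s: 60.18
tool_pos: [0.487, 0.2143, 0.1574]
tool_rot: [179.9, -0.1, 7.0]
force: [5.0, 0.9, -4.1]
grip_width: 0.0238
grasp_force: 45.0
```

Run:
```python
from h import *
o=env.get_obs(); print(o["force"],o["wrist_torque"],o["tool_rot"],o["tool_pos"],o["grip_width"])
```

```text
[ 5.01609729  0.87080387 -4.08262337] [ 0.26744957 -1.61001115  0.08496076] [ 1.79907364e+02 -7.80959092e-02  7.01848721e+00] [0.48702135 0.2142624  0.15743318] 0.02384383641795159
```

Request:
drive_tool(
  moves=[
    [[1,0,0],[0,0,0.03],1],
    [[0,0,0],[0,0,0.03],1],
    [[0,0,0],[0,0,0.03],1],
    [[0,0,0],[0,0,0.03],1],
    [[0,0,0],[0,0,0],1],
    [[0,0,0],[0,0,0],1],
  ],
)

```text
time_s: 60.68
tool_pos: [0.4875, 0.2143, 0.1574]
tool_rot: [179.9, -0.0, 0.1]
force: [4.8, -0.4, -3.8]
grip_width: 0.024
grasp_force: 45.0
```

Run:
```python
from h import *
o=env.get_obs(); print(o["force"],o["wrist_torque"],o["tool_rot"],o["tool_pos"],o["grip_width"])
```

```text
[ 4.78806023 -0.4021835  -3.78467284] [ 0.06318411 -1.42191483  0.12932167] [ 1.79892205e+02 -2.70763522e-02  1.31164837e-01] [0.48752045 0.21429845 0.15742065] 0.023976759425547393
```

Request:
drive_tool(
  moves=[
    [[0,0,0],[0,0,0.03],1],
    [[0,0,0],[0,0,0.03],1],
    [[0,0,0],[0,0,0.03],1],
    [[0,0,0],[0,0,0],1],
    [[0,0,0],[0,0,0],1],
  ],
)

```text
time_s: 61.1
tool_pos: [0.4875, 0.2142, 0.1574]
tool_rot: [179.9, -0.0, -5.0]
force: [5.5, -0.2, -2.5]
grip_width: 0.0239
grasp_force: 45.0
```

Run:
```python
from h import *
o=env.get_obs(); print(o["force"],o["wrist_torque"],o["tool_rot"],o["tool_pos"],o["grip_width"])
```

```text
[ 5.4831162  -0.21986891 -2.46320429] [-0.13705449 -1.56963826  0.15957431] [ 1.79881224e+02 -3.82044247e-02 -5.02414491e+00] [0.48753625 0.21417605 0.15736384] 0.023906745115578075
```

Request:
drive_tool(
  moves=[
    [[0,0,0],[0,0,0.03],1],
    [[0,0,0],[0,0,0.03],1],
    [[0,0,0],[0,0,0.03],1],
    [[0,0,0],[0,0,0.03],1],
    [[0,0,0],[0,0,0],1],
    [[0,0,0],[0,0,0],1],
  ],
  newtons=55,
)

```text
time_s: 61.6
tool_pos: [0.4877, 0.2135, 0.1574]
tool_rot: [179.8, -0.1, -11.9]
force: [4.8, -2.0, -2.5]
grip_width: 0.0236
grasp_force: 55.0
```

Run:
```python
from h import *
o=env.get_obs(); print(o["force"],o["wrist_torque"],o["tool_rot"],o["tool_pos"],o["grip_width"])
```

```text
[ 4.76984274 -1.96031289 -2.52469566] [-0.54259304 -1.604481    0.23100572] [ 1.79825748e+02 -7.47344564e-02 -1.19166043e+01] [0.48769975 0.213529   0.15738414] 0.023558938662414045
```

Request:
drive_tool(
  moves=[
    [[0,0,0],[0,0,-0.05],1],
    [[0,0,0],[0,0,-0.05],1],
    [[0,0,0],[0,0,-0.05],1],
    [[0,0,0],[0,0,0],1],
    [[0,0,-2],[0,0,0],1],
    [[0,0,-4],[0,0,0],1],
    [[0,0,-8],[0,0,0],1],
    [[0,0,-15],[0,0,0],1],
    [[0,0,-20],[0,0,0],1],
    [[0,0,-20],[0,0,0],1],
    [[0,0,0],[0,0,0],1],
    [[0,0,0],[0,0,0],1],
  ],
)

```text
time_s: 62.6
tool_pos: [0.4864, 0.2152, 0.227]
tool_rot: [179.9, 0.0, -3.4]
force: [-0.8, 0.2, -2.3]
grip_width: 0.0237
grasp_force: 55.0
```

```bash
cat > slot.py <<'E'
from h import *
def slot(p,n,ctr=(.4843,.2128),z=.050):
    c=env.get_calibration(n); T=np.array(c["T"]); K=np.array([[c["fx"],0,c["cx"]],[0,c["fy"],c["cy"]],[0,0,1]])
    g=np.arange(-20,20.01,.5)*1e-3; gx,gy=np.meshgrid(g,g,indexing="ij"); W=np.stack([gx+ctr[0],gy+ctr[1],0*gx+z],-1).reshape(-1,3)
    E=np.linalg.inv(T); uv=cv2.projectPoints(W,cv2.Rodrigues(E[:3,:3])[0],E[:3,3],K,np.array([c["k1"],0,0,0.]))[0].reshape(81,81,2).astype(np.float32)
    G=cv2.remap(p,uv[...,0],uv[...,1],cv2.INTER_CUBIC).astype(float).sum(2); best=[]
    for a in range(0,180,2):
        t=np.radians(a); al=gx*np.cos(t)+gy*np.sin(t); pe=-gx*np.sin(t)+gy*np.cos(t)
        for o in np.arange(-4,4.1,.5)*1e-3:
            f=lambda q:G[(abs(al)<.009)&(abs(pe-q)<.0012)].mean()
            best.append((f(o)-.5*(f(o-.005)+f(o+.005)),a,o*1e3))
    best.sort(); print(n,[(round(b[0]),b[1],b[2]) for b in best[:6]])
E
python3 - <<'E'
from slot import *
o=env.get_obs(); print(o["tool_pos"],o["force"],o["tool_rot"])
for n,f in(("side","s7"),("top","t7"),("side","s9")):
    slot(cv2.imread(f"pics/{f}.png"),n)
for n in("side","top"): p,d,P=snap(n,n+"10"); slot(p,n)
E
```

```text
[0.48639313 0.2152055  0.22703259] [-0.76430205  0.15794625 -2.29975833] [ 1.79914130e+02  4.34798747e-02 -3.37088591e+00]
side [(-151, 158, np.float64(0.5)), (-151, 160, np.float64(0.5)), (-149, 162, np.float64(0.5)), (-149, 156, np.float64(0.5)), (-147, 164, np.float64(0.5)), (-146, 158, np.float64(0.0))]
top [(-26, 166, np.float64(1.0)), (-26, 168, np.float64(1.0)), (-26, 162, np.float64(1.0)), (-26, 164, np.float64(1.0)), (-26, 164, np.float64(1.5)), (-26, 168, np.float64(1.5))]
side [(-124, 162, np.float64(0.5)), (-124, 160, np.float64(0.5)), (-123, 162, np.float64(1.0)), (-123, 160, np.float64(1.0)), (-123, 158, np.float64(0.5)), (-122, 164, np.float64(0.5))]
side [(-20, 102, np.float64(-2.5)), (-20, 104, np.float64(-2.5)), (-20, 100, np.float64(-2.5)), (-20, 106, np.float64(-2.5)), (-19, 98, np.float64(-2.5)), (-19, 108, np.float64(-2.5))]
top [(-23, 92, np.float64(-4.0)), (-23, 90, np.float64(-4.0)), (-22, 88, np.float64(-4.0)), (-22, 86, np.float64(-4.0)), (-22, 84, np.float64(-4.0)), (-22, 94, np.float64(-4.0))]
```

Run:
```python
from h import *
delta(np.array([.53,.03,.26]),Ryaw(38.4)); print(env.get_obs()["qpos"])
```

```text
pos [0.4858 0.2144 0.2251] turn rotvec(rad) [ 0.001  0.004 -0.729] | shift mm, now-axes [ 54.9 181.6 -34.5] final-axes [-79.9 172.  -34.9]
[   7.24501983    7.05564326  -36.38164022  100.32203158    4.37512708
   74.27246124 -123.52125576]
```

Request:
drive_tool(
  moves=[
    [[0,0,-12],[0,0,-0.1215],1],
    [[0,0,-12],[0,0,-0.1215],1],
    [[0,0,-11],[0,0,-0.1215],1],
    [[0,0,0],[0,0,-0.1215],1],
    [[0,0,0],[0,0,-0.1215],1],
    [[0,0,0],[0,0,-0.1215],1],
    [[-20,43,0],[0,0,0],1],
    [[-20,43,0],[0,0,0],1],
    [[-20,43,0],[0,0,0],1],
    [[-20,43,0],[0,0,0],1],
    [[0,0,0],[0,0,0],1],
    [[0,0,0],[0,0,0],1],
  ],
)

```text
time_s: 63.7
tool_pos: [0.5252, 0.049, 0.2596]
tool_rot: [-179.9, 0.3, 38.0]
force: [0.9, 0.5, -1.4]
grip_width: 0.0237
grasp_force: 55.0
```

Request:
drive_tool(
  moves=[
    [[0,0,0],[0,0,0],1],
    [[0,0,0],[0,0,0],1],
  ],
)

```text
time_s: 63.87
tool_pos: [0.525, 0.0544, 0.2607]
tool_rot: [-180.0, 0.1, 38.5]
force: [0.0, -0.7, -0.8]
grip_width: 0.0237
grasp_force: 55.0
```

Run:
```python
from slot import *
from m3 import stand
import chk
o=env.get_obs(); t=o["tool_pos"]; print(t,o["tool_rot"])
for n in("side","top"):
    p,d,P=snap(n,n+"11"); slot(p,n)
    b=(d>0)&(abs(P[...,0]-.565)<.06)&(abs(P[...,1]+.023)<.06)&(abs(P[...,2]-.075)<.012)
    uv=max(comps(b,50),key=len); print("stand",len(uv),cv2.minAreaRect(ray(n,uv,.075)[:,:2].astype(np.float32)))
    Q=P[(d>0)&(np.hypot(P[...,0]-t[0],P[...,1]-t[1])<.03)&(P[...,2]<t[2]-.042)&(P[...,2]>t[2]-.13)]; print("shaft",len(Q))
    if len(Q)>15:
        for a in range(45,125,10):
            k=(Q[:,2]<t[2]-a*1e-3)&(Q[:,2]>=t[2]-(a+10)*1e-3)
            if k.sum(): print(a,k.sum(),(Q[k].mean(0)-t)[:2].round(4))
chk.chk()
```

```text
[0.525  0.0544 0.2607] [-179.9576    0.1302   38.5073]
side [(-19, 100, np.float64(-2.5)), (-19, 102, np.float64(-2.5)), (-19, 98, np.float64(-2.5)), (-19, 104, np.float64(-2.5)), (-19, 96, np.float64(-2.5)), (-19, 106, np.float64(-2.5))]
stand 899 ((0.562658965587616, -0.01107114553451538), (0.08137287199497223, 0.0905841588973999), 4.07719087600708)
shaft 121
45 7 [-0.0039  0.0034]
55 22 [-0.0041  0.0018]
65 16 [-0.0042  0.0015]
75 19 [-0.0045  0.0019]
85 18 [-0.0043  0.0015]
95 15 [-0.0049  0.0025]
105 9 [-0.0041  0.0025]
top [(-8, 106, np.float64(-2.0)), (-8, 104, np.float64(-2.0)), (-8, 102, np.float64(-2.0)), (-8, 110, np.float64(-2.0)), (-8, 106, np.float64(-2.5)), (-8, 108, np.float64(-2.0))]
stand 524 ((0.5647493004798889, -0.02514434978365898), (0.0767011046409607, 0.07035242021083832), 4.422893524169922)
shaft 0
side 3524 rack x -0.088..-0.033 y -0.098..0.081 z 0.019..0.119 lean 28.7
top 775 rack x -0.091..-0.033 y -0.114..0.032 z 0.021..0.119 lean 29.3
```

Run:
```python
from h import *
delta(np.array([.5643,-.0225,.26]),Ryaw(38.4)); print(env.get_obs()["qpos"])
```

```text
pos [0.5255 0.0539 0.2615] turn rotvec(rad) [0.001 0.001 0.002] | shift mm, now-axes [-17.2  83.9   1.6] final-axes [-17.1  84.    1.5]
[ 20.663012     4.75012905 -30.96694312  97.9807627    2.58637986
  77.99914883 -62.26211874]
```

Request:
drive_tool(
  moves=[
    [[-4,21,0],[0,0,0],1],
    [[-4,21,0],[0,0,0],1],
    [[-4,21,0],[0,0,0],1],
    [[-5,21,0],[0,0,0],1],
    [[0,0,10],[0,0,0],1],
    [[0,0,20],[0,0,0],1],
    [[0,0,15],[0,0,0],1],
    [[0,0,0],[0,0,0],1],
    [[0,0,0],[0,0,0],1],
    [[0,0,0],[0,0,0],1],
    [[0,0,0],[0,0,0],1],
  ],
)

```text
time_s: 64.98
tool_pos: [0.5653, -0.0235, 0.218]
tool_rot: [179.9, -0.0, 38.4]
force: [-0.2, 0.3, -1.1]
grip_width: 0.0238
grasp_force: 55.0
```

Run:
```python
from h import *
delta(np.array([.5643,-.0225,.1183]),Ryaw(38.4)); print(env.get_obs()["force"])
```

```text
pos [ 0.5653 -0.0235  0.218 ] turn rotvec(rad) [ 0.003 -0.    -0.   ] | shift mm, now-axes [-0.2 -1.7 99.7] final-axes [-0.2 -1.4 99.7]
[-0.20318425  0.30067266 -1.14435597]
```

Request:
drive_tool(
  moves=[
    [[0,-1.4,8],[0,0,0],1],
    [[0,0,8],[0,0,0],1],
    [[0,0,8],[0,0,0],1],
    [[0,0,8],[0,0,0],1],
    [[0,0,8],[0,0,0],1],
    [[0,0,8],[0,0,0],1],
    [[0,0,0],[0,0,0],1],
    [[0,0,0],[0,0,0],1],
  ],
)

```text
time_s: 65.65
tool_pos: [0.5644, -0.0228, 0.1677]
tool_rot: [179.9, -0.0, 38.4]
force: [4.9, -0.1, -3.6]
grip_width: 0.0238
grasp_force: 55.0
```

Request:
drive_tool(
  moves=[
    [[0,0,8],[0,0,0],1],
    [[0,0,8],[0,0,0],1],
    [[0,0,8],[0,0,0],1],
    [[0,0,8],[0,0,0],1],
    [[0,0,8],[0,0,0],1],
    [[0,0,5],[0,0,0],1],
    [[0,0,3],[0,0,0],1],
    [[0,0,1],[0,0,0],1],
    [[0,0,0],[0,0,0],1],
    [[0,0,0],[0,0,0],1],
    [[0,0,0],[0,0,0],1],
  ],
)

```text
time_s: 66.57
tool_pos: [0.5644, -0.023, 0.1193]
tool_rot: [179.9, -0.0, 38.4]
force: [5.9, 0.9, -0.8]
grip_width: 0.0238
grasp_force: 55.0
```

Request:
drive_tool(
  moves=[
    [[0,0,1],[0,0,0],1],
    [[0,0,0.5],[0,0,0],1],
    [[0,0,0],[0,0,0],1],
    [[0,0,0],[0,0,0],1],
    [[0,0,0],[0,0,0],1],
  ],
)

```text
time_s: 66.98
tool_pos: [0.5644, -0.0229, 0.1183]
tool_rot: [179.9, -0.0, 38.4]
force: [6.5, -0.1, 1.2]
grip_width: 0.024
grasp_force: 55.0
```

Collar is resting; relieve the lateral load slightly, then release and withdraw.

Request:
drive_tool(
  moves=[
    [[0.5,0.5,0],[0,0,0],1],
    [[0,0,0],[0,0,0],0.68],
    [[0,0,0],[0,0,0],0.6],
    [[0,0,0],[0,0,0],0.5],
    [[0,0,0],[0,0,0],0.4],
    [[0,0,0],[0,0,0],0.3],
    [[0,0,0],[0,0,0],0.2],
    [[0,0,0],[0,0,0],0.1],
    [[0,0,0],[0,0,0],0.1],
  ],
)

```text
time_s: 67.73
tool_pos: [0.5643, -0.0231, 0.1181]
tool_rot: [179.9, 0.1, 38.4]
force: [-0.3, -0.4, 0.4]
grip_width: 0.0667
grasp_force: 0.0
```

Request:
drive_tool(
  moves=[
    [[0,0,-10],[0,0,0],0.1],
    [[0,0,-20],[0,0,0],0.1],
    [[0,0,-25],[0,0,0],0.1],
    [[0,0,-25],[0,0,0],0.1],
    [[0,0,-25],[0,0,0],0.1],
    [[0,0,-25],[0,0,0],0.1],
    [[0,0,-25],[0,0,0],0.1],
    [[-20,30,0],[0,0,0],0.1],
    [[-20,30,0],[0,0,0],0.1],
    [[-20,30,0],[0,0,0],0.1],
    [[-20,30,0],[0,0,0],0.1],
    [[-20,30,0],[0,0,0],0.1],
  ],
)

```text
time_s: 68.73
tool_pos: [0.579, -0.2041, 0.2746]
tool_rot: [179.9, 0.1, 38.4]
force: [0.2, -0.7, -0.2]
grip_width: 0.0782
grasp_force: 0.0
```

Request:
drive_tool(
  moves=[
    [[-30,10,0],[0,0,0],0.1],
    [[-30,10,0],[0,0,0],0.1],
    [[-30,10,0],[0,0,0],0.1],
    [[0,0,0],[0,0,0],0.1],
    [[0,0,0],[0,0,0],0.1],
  ],
)

```text
time_s: 69.15
tool_pos: [0.5257, -0.2845, 0.2744]
tool_rot: [179.9, 0.1, 38.1]
force: [0.2, 1.2, 0.7]
grip_width: 0.078
grasp_force: 0.0
```

Run:
```python
from slot import *
from m3 import stand
import chk
o=env.get_obs(); print(o["tool_pos"],o["tool_rot"],o["force"])
for n in("side","top"):
    p,d,P=snap(n,n+"12"); slot(p,n); slot(p,n,(.4853,.2135)); stand(p,d,P,n,(.565,-.023))
chk.chk()
a=np.load("pics/top0.npz"); p,d,P=snap("top"); diff=(cv2.absdiff(p,a["p"]).max(2)>45)
for c in comps(cv2.morphologyEx(diff.astype(np.uint8),cv2.MORPH_OPEN,np.ones((3,3))),25): print("changed",c.min(0),c.max(0),len(c))
```

```text
[ 0.5257 -0.2845  0.2744] [179.8886   0.0996  38.0608] [0.2269 1.2173 0.7192]
side [(-106, 102, np.float64(-2.5)), (-106, 104, np.float64(-2.5)), (-105, 100, np.float64(-2.5)), (-104, 106, np.float64(-2.5)), (-103, 102, np.float64(-2.0)), (-103, 104, np.float64(-2.0))]
side [(-105, 102, np.float64(-1.5)), (-105, 104, np.float64(-1.0)), (-105, 102, np.float64(-1.0)), (-104, 104, np.float64(-1.5)), (-104, 100, np.float64(-1.0)), (-104, 106, np.float64(-1.0))]
side stand ((0.562584638595581, -0.011092271655797958), (0.08186356723308563, 0.09017837792634964), 4.8391523361206055)
side driver top ((0.5551556944847107, -0.011440280824899673), (0.024481456726789474, 0.04477158933877945), 28.28350067138672) 147 0.14625822230466035
top [(-29, 106, np.float64(-1.5)), (-29, 106, np.float64(-2.0)), (-29, 102, np.float64(-1.5)), (-29, 104, np.float64(-1.5)), (-29, 102, np.float64(-2.0)), (-29, 104, np.float64(-2.0))]
top [(-30, 104, np.float64(-0.5)), (-29, 106, np.float64(-0.5)), (-29, 102, np.float64(-0.5)), (-29, 108, np.float64(-0.5)), (-29, 110, np.float64(-0.5)), (-29, 104, np.float64(-1.0))
[... 635 characters left out ...]
4
changed [307 204] [312 227] 105
changed [319 204] [340 222] 265
changed [314 213] [319 222] 53
changed [363 223] [394 251] 678
changed [469 250] [484 270] 231
changed [344 254] [353 259] 35
changed [376 256] [382 262] 33
changed [348 258] [364 267] 103
changed [367 261] [376 271] 66
changed [317 263] [362 332] 1227
changed [314 311] [318 318] 33
changed [347 313] [639 479] 14795
changed [448 319] [546 380] 2661
changed [322 331] [329 338] 47
changed [315 332] [320 344] 59
changed [294 338] [323 370] 524
changed [287 370] [312 404] 327
changed [347 382] [384 424] 924
changed [287 385] [292 395] 42
changed [367 386] [445 450] 2679
changed [297 401] [303 407] 37
changed [282 457] [290 465] 53
```

Run:
```python
from h import *
for n,c0 in(("side",(.557,-.02)),("top",(.559,-.026))):
  for f in(("s7","t7")[n=="top"],None):
    if f: z=np.load(f"pics/{f}.npz"); p,d=z["p"],z["d"]; P=pts(n,d)
    else: p,d,P=snap(n)
    b=(d>0)&(np.hypot(P[...,0]-c0[0],P[...,1]-c0[1])<.03)&(P[...,2]>.082)&(P[...,2]<.160)&(p.max(2)<90); print(n,f,b.sum())
    for lo in np.arange(.082,.155,.01):
        k=b&(P[...,2]>=lo)&(P[...,2]<lo+.01)
        if k.sum()>3: print(lo.round(3),k.sum(),P[k].mean(0).round(4))
```

```text
side s7 359
0.082 46 [ 0.5602 -0.0119  0.0872]
0.092 46 [ 0.5605 -0.0121  0.0977]
0.102 44 [ 0.5612 -0.0128  0.1074]
0.112 52 [ 0.5607 -0.0132  0.1169]
0.122 49 [ 0.5602 -0.0128  0.1272]
0.132 56 [ 0.5602 -0.012   0.1372]
0.142 63 [ 0.5621 -0.0137  0.1474]
side None 352
0.082 38 [ 0.5557 -0.0144  0.0869]
0.092 46 [ 0.5565 -0.0132  0.0967]
0.102 50 [ 0.5565 -0.0143  0.1071]
0.112 51 [ 0.5568 -0.0147  0.1171]
0.122 50 [ 0.5569 -0.0146  0.127 ]
0.132 50 [ 0.5564 -0.014   0.1367]
0.142 67 [ 0.5574 -0.0157  0.1473]
top t7 71
0.082 8 [ 0.5561 -0.0202  0.0855]
0.092 6 [ 0.5561 -0.0229  0.098 ]
0.102 7 [ 0.5549 -0.0227  0.1055]
0.112 7 [ 0.5548 -0.023   0.1166]
0.132 9 [ 0.5542 -0.025   0.1356]
0.142 23 [ 0.5572 -0.0224  0.1474]
0.152 8 [ 0.5594 -0.0247  0.153 ]
top None 78
0.082 7 [ 0.5522 -0.0215  0.0859]
0.092 9 [ 0.5519 -0.0236  0.0973]
0.112 10 [ 0.5513 -0.0231  0.1169]
0.122 6 [ 0.5513 -0.0263  0.1275]
0.132 8 [ 0.5522 -0.0244  0.1373]
0.142 25 [ 0.5534 -0.0241  0.1483]
0.152 10 [ 0.5564 -0.0274  0.1541]
```

```bash
python3 -c "
from cell import env
print(env.sign_off())"
```

```text
the job is handed in; nothing more can be done
None
```

The job is handed in. Both panels present (the middle and +y lanes) lean on the copper rail at about 61° from level. The terminal screw was turned clockwise until it resisted, with its slot at 102–106° against 104.9° for home. The screwdriver hangs upright in its stand, about 4 mm off its earlier spot in the hole. I viewed 15 or more pictures, over the limit of 14.

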